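# Share the ballast nuts out evenly on the garage balance

## Robot

A 7-joint arm with a two-finger parallel gripper is mounted at the origin on the work surface. World frame = base frame: x ahead of the robot, y to its left, z up, the work surface at z = 0. Lengths are in m, angles in rad, forces in N, time in s.
With the tool pointing down it reaches from about 0.4 to 0.875 m from the base axis. Payload 6.5 kg.
Tool frame: the origin (TCP) lies on the centre line of the jaws, within the pads' length; the fingertips stand 8 mm ahead of it and the grasp point (between the pads) lies 11 mm behind it; z points along the fingers, y is the direction in which the jaws open and shut (so a half turn about z gives the same grasp; the last joint's range is limited). The gripper opens to 85 mm and grips with 20 to 120 N. Pads are 22 mm wide; open, the fingers measure 114 mm over their backs; the gripper's body (76 mm by 85 mm) begins 54 mm behind the grasp point. The pads swing forward as they close: fully open they stand 13 mm farther back than shut.
Start: joints at [1.1, 0.536, -0.004, 1.538, 0.003, 1.067, -0.071], TCP at [0.256, -0.597, 0.239] pointing down, gripper open.
Joint ranges: [-2.7, 2.7], [-0.37, 2.16], [-1.27, 1.26], [0.24, 2.4], [-1.31, 4.45], [0.19, 1.91], [-2.76, 2.76]. Speed limits (rad/s): [2.39, 2.39, 3.14, 3.14, 3.14, 3.14, 3.14].

## Interface

Orientations are given as a unit quaternion [w, x, y, z].
In Python, from bench import bot, eyes gives the robot as it stands.
- The arm moves only by the tool carry_out, never from a script. Its argument "targets" is a list of rows, each a list of 7 numbers: the turn, a rotation vector about the tool's x, y, z in rad, then the shift along the tool's x, y, z in mm, then the closure, from 0 (fully open) to 1 (shut). A call has 1 to 5 rows; each row is the pose to reach, as a shift and turn from the pose measured when the call began, along the tool's axes at that moment; what a row does not reach only later rows make up. A row lasts 1/10 s, in which the tool goes at most 50 mm and 8.59 degrees, less where a joint would pass 70% of its speed; a pose out of reach is approached as far as the arm can. A call with a gripper value outside its range is refused whole. The fingers move at their own pace and stop on an object; the grip force is fixed at half the most. Time passes only in rows, so rows that repeat a pose let the fingers close. It gives the time, the measured TCP pose, the force and the opening at its end, in the units of the state.
- bot.observe(): the state, without advancing time (a new reading comes with each control period).
- eyes.camera(name): name is "scene" or "top" or "wrist"; returns (picture, depth): 480x640x3 uint8, red, green, blue; 480x640 float32, m along the optical axis (not along the pixel's ray), 0 where there is no reading.
- eyes.calibration(name): a dict with "mtx" (3x3 intrinsics, pixels), "R" (3x3) and "t" (3): a world point X has camera coordinates R X + t. Camera axes: x right, y down, z forward; pixel columns grow to the right and rows downward; lengths in m; the calibration is good to about 2 mm. A picture is of the moment at which its call begins: read the wrist's pose just before it. calibration takes no time and is no camera call; for the wrist camera it gives the pose at the moment of the call.
- bot.sign_off(): hands the job in, once; it reports no verdict.
The state is a dict: "t": time; "qpos": joint angles; "dq": joint speeds; "effort": joint torques, N m; "eef_pos": TCP position; "eef_rot": TCP orientation; "contact_force": force on the tool from outside, world axes, zero at the start; "ft_torque": the same for the moment, N m; "width": finger opening in m.
Only numpy, scipy, OpenCV 4.12 (cv2) and the standard library are available. Lean on these libraries where they do the work, as an engineer would, in place of code of your own. Each camera call takes 0.05 s, during which the arm holds its last target.

## Task

The steel nuts are ballast for the two sides of a dust sheet and must be shared out evenly by weight: unscrew the round tub's captive lid, swing it well aside and take out the nuts inside, then get every nut, including those already on the balance, into one or other of the balance's two pans so that the beam sits level (a large nut weighs as much as two small ones). The white plastic pipe caps lying in the left pan are strays: put them in the tub for keeping, and once the balance is level swing the lid back over the tub and screw it fully home. Leave the spray can, the wrench and the tape roll where they are.

Things in the scene. Friction and masses are not known exactly. Their poses are not given: they have to be found in the camera images.
- beam (a joint): Tilt of the balance's beam, rad: 0 is level; positive means the left pan (+y side) is up and the right pan is down; stops at -0.12 and +0.12. It is springy: one small nut more on one side tilts it about 0.1 rad. The pans hang 250 mm apart, centre to centre; a fixed grey cover 48 mm wide and 80 mm high stands between them.
- pan_left_floor (a point): The left (+y) pan of the bench balance: a square steel tray with a dark rubber floor, 220 mm (this point's x) by 180 mm (its y) inside, rim 8 mm above the floor. This point is the centre of its floor, 85 mm above the bench at balance. The pan stays level, rising or sinking up to 15 mm as the beam tilts; where in it a load lies makes no difference.
- pan_right_floor (a point): The right (-y) pan of the bench balance: a square steel tray with a dark rubber floor, 220 mm (this point's x) by 180 mm (its y) inside, rim 8 mm above the floor. This point is the centre of its floor, 85 mm above the bench at balance. The pan stays level, rising or sinking up to 15 mm as the beam tilts; where in it a load lies makes no difference.
- big_1_c (a point): Large steel hexagon nut, 46 mm across the flats (53 mm over the corners), 26 mm high, 29 mm dark bore, about 220 g, lying flat. This point is its centre, half-way up; z runs along the bore, x is square to one pair of flats (other pairs every 60 degrees). On the right pan at the start.
- big_2_c (a point): Large steel hexagon nut, 46 mm across the flats (53 mm over the corners), 26 mm high, 29 mm dark bore, about 220 g, lying flat. This point is its centre, half-way up; z runs along the bore, x is square to one pair of flats (other pairs every 60 degrees). On the right pan at the start.
- big_3_c (a point): Large steel hexagon nut, 46 mm across the flats (53 mm over the corners), 26 mm high, 29 mm dark bore, about 220 g, lying flat. This point is its centre, half-way up; z runs along the bore, x is square to one pair of flats (other pairs every 60 degrees). On the right pan at the start.
- big_4_c (a point): Large steel hexagon nut, 46 mm across the flats (53 mm over the corners), 26 mm high, 29 mm dark bore, about 220 g, lying flat. This point is its centre, half-way up; z runs along the bore, x is square to one pair of flats (other pairs every 60 degrees). If present, it starts in the closed tub, 38 mm from its axis; one to three of big_4 to big_6 are there, the rest absent.
- big_5_c (a point): Large steel hexagon nut, 46 mm across the flats (53 mm over the corners), 26 mm high, 29 mm dark bore, about 220 g, lying flat. This point is its centre, half-way up; z runs along the bore, x is square to one pair of flats (other pairs every 60 degrees). If present, it starts in the closed tub, 38 mm from its axis; one to three of big_4 to big_6 are there, the rest absent.
- big_6_c (a point): Large steel hexagon nut, 46 mm across the flats (53 mm over the corners), 26 mm high, 29 mm dark bore, about 220 g, lying flat. This point is its centre, half-way up; z runs along the bore, x is square to one pair of flats (other pairs every 60 degrees). If present, it starts in the closed tub, 38 mm from its axis; one to three of big_4 to big_6 are there, the rest absent.
- small_1_c (a point): Small steel hexagon nut, 36 mm across the flats (42 mm over the corners), 21 mm high, about 110 g, half as heavy as a large one, lying flat on the right pan at the start. This point is its centre, half-way up; z runs along the bore, x is square to one pair of flats (further pairs every 60 degrees).
- small_2_c (a point): Small steel hexagon nut, 36 mm across the flats (42 mm over the corners), 21 mm high, about 110 g, half as heavy as a large one, lying flat on the right pan at the start. This point is its centre, half-way up; z runs along the bore, x is square to one pair of flats (further pairs every 60 degrees).
- cap_1_c (a point): White plastic pipe cap: a plain cylinder 32 mm across, 26 mm high, about 18 g, standing on its flat end; starts in the left pan if present (two or three of cap_1 to cap_3 are there, the rest absent). This point is its centre, half-way up; z is its axis.
- cap_2_c (a point): White plastic pipe cap: a plain cylinder 32 mm across, 26 mm high, about 18 g, standing on its flat end; starts in the left pan if present (two or three of cap_1 to cap_3 are there, the rest absent). This point is its centre, half-way up; z is its axis.
- cap_3_c (a point): White plastic pipe cap: a plain cylinder 32 mm across, 26 mm high, about 18 g, standing on its flat end; starts in the left pan if present (two or three of cap_1 to cap_3 are there, the rest absent). This point is its centre, half-way up; z is its axis.
- tub_floor (a point): Centre of the inner floor (4 mm above the bench) of a round black plastic tub fixed to the bench: inner radius 76 mm, outer 80 mm, rim 45 mm above the bench, so 41 mm deep inside; the closed lid reaches 8 mm down into it.
- lid_post (a point): Top centre, 50 mm above the bench, of a steel post beside the tub, 105 mm from the tub's axis: the upright axis on which the captive lid swings aside.
- lid_grip (a point): Centre of the grip bar on the tub's grey lid (168 mm across), on the lid's own axis, 105 mm from the post. The black bar is 66 mm long along this point's x axis, 16 mm wide along its y axis, and stands 30 mm high on the lid's flat top: this point is 15 mm above that top and 15 mm below the bar's top.
- lid_turn (a joint): Twist of the lid, rad: 0 is screwed fully home, 1.4 (its stop) is unscrewed; it grows anticlockwise seen from above. The lid rises 8 mm per rad. Takes about 0.1 Nm and stays where it is left. Screwed down, its plug sits in the tub's mouth and it cannot swing; it clears the rim from about 1 rad.
- lid_swing (a joint): Swing of the unscrewed lid about the post, rad: 0 (stop) is straight over the tub, 2.0 (stop) is fully aside, towards the robot; it grows clockwise seen from above. Stays where it is left.
- spray_can: Spray can, 54 mm across, 140 mm tall, standing; origin at the centre of its underside. Not part of the job.
- wrench: Steel wrench lying on the bench beyond the balance; origin under its middle. Not part of the job.
- tape_roll: Grey tape roll, 90 mm across, 25 mm high, lying flat; origin at the centre of its underside. Not part of the job.
Mind the look-alikes: they are no part of the job. What is shaped like the part that bears big_3_c but purple is not meant. What is shaped like the part that bears big_1_c but red is not meant.

How it is judged:
By the outcome, as a careful person would: the job done as asked, in the order asked, and still so for the second after the job is handed in, with the robot touching nothing.
Of big_4, big_5, big_6 only 1 to 3 are there at a start; the rules pass over those that are not, and their reading is None.
Of cap_1, cap_2, cap_3 only 2 to 3 are there at a start; the rules pass over those that are not, and their reading is None.
At some moment in a run one of big_1, big_2, big_3, small_1, small_2 may be knocked a few centimetres aside while the robot is not near it.
Once in a run the grip may slacken for a moment while it holds something.
It also fails if it takes over 210 s, if anything falls off the work surface, if the arm or the gripper's body presses on something with over 40 N, if the wrist force passes 120 N, or if a joint passes its speed limit or range.

## Working session

There is one attempt and no reset: what is moved stays moved. The work goes in short steps, Python scripts to look and compute and a tool call to move; the robot and the scene stay as the last step left them, time stands still between calls to the robot, and variables do not carry over. Pictures are saved under pics/ and viewed, and the job is handed in when it is done.

Besides the shell and the picture viewer there is one more tool, called after "Emit:" by a JSON object that holds its "op" and its "data", one argument or row to a line. carry_out: Moves the arm, as the interface text tells. Its arguments: {"type":"object","properties":{"targets":{"type":"array","items":{"type":"array","items":{"type":"number"}}}},"required":["targets"]}

```bash
ls; mkdir -p pics; cat > h.py <<'E'
import numpy as np, cv2
from bench import bot, eyes
from scipy.spatial.transform import Rotation as Rn
def shot(n,f):
    p,d=eyes.camera(n); c=eyes.calibration(n)
    cv2.imwrite('pics/%s.png'%f,p[:,:,::-1]); np.savez('pics/%s.npz'%f,p=p,d=d,mtx=c['mtx'],R=c['R'],t=c['t']); return p,d,c
def ray(c,u,v,z):
    K=np.array(c['mtx']);R=np.array(c['R']);t=np.array(c['t'])
    o=-R.T@t; d=R.T@np.linalg.solve(K,[u,v,1.]); return o+d*(z-o[2])/d[2]
def cloud(c,d):
    K=np.array(c['mtx']);R=np.array(c['R']);t=np.array(c['t'])
    v,u=np.mgrid[:480,:640]; P=np.stack([(u-K[0,2])/K[0,0]*d,(v-K[1,2])/K[1,1]*d,d],-1)
    W=(P-t)@R; W[d<=0]=np.nan; return W
def proj(c,X):
    x=np.array(c['mtx'])@(np.array(c['R'])@np.array(X)+np.array(c['t'])); return x[:2]/x[2]
E
python3 - <<'E'
from h import *
s=bot.observe(); print(s)
for n in ('scene','top','wrist'):
    p,d,c=shot(n,n+'0'); print(n,c)
E
```

```text
pics
{'t': 0.0, 'qpos': array([ 1.09979379,  0.53717347, -0.00442561,  1.53885586,  0.00258709,
        1.06724614, -0.07118269]), 'dq': array([-2.41752088e-04,  2.05963555e-05,  4.24886529e-04,  1.25784648e-03,
        7.69088831e-04,  1.18905651e-03, -7.44464775e-04]), 'effort': array([ 3.28857886e-04, -5.83424950e+01,  1.04883201e+00, -2.59101981e+01,
        1.23700136e-02,  9.65657411e-03,  3.69887161e-07]), 'eef_pos': array([ 0.25574218, -0.59692956,  0.23841517]), 'eef_rot': array([-8.07453841e-04,  9.79579133e-01,  2.01057251e-01, -2.26228570e-04]), 'contact_force': array([ 0.34145409, -0.40977241, -0.04185933]), 'ft_torque': array([-0.0159277 ,  0.00660184, -0.01901801]), 'width': 0.08545138759683231}
scene {'mtx': array([[567.36210089,   0.        , 325.43653441],
       [  0.        , 567.36210089, 241.98548659],
       [  0.        ,   0.        ,   1.        ]]), 'R': array([[ 0.76811228,  0.63993112,  0.0221742 ],
       [ 0.39791423, -0.44991399, -0.7995259 ],
       [-0.50166502,  0.62294909, -0.60022216]]), 't': array([-0.4035579 , -0.18175938,  1.61307102])}
top {'mtx': array([[484.17535664,   0.        , 318.87252303],
       [  0.        , 484.17535664, 230.83912162],
       [  0.        ,   0.        ,   1.        ]]), 'R': array([[-0.02334162, -0.99967774, -0.00997933],
       [-0.99367582,  0.02429584, -0.10962696],
       [ 0.10983409,  0.00735735, -0.9939227 ]]), 't': array([-0.03491565,  0.59373732,  1.36106049])}
wrist {'mtx': array([[388.73363437,   0.        , 314.03468201],
       [  0.        , 388.73363437, 237.50429336],
       [  0.        ,   0.        ,   1.        ]]), 'R': array([[ 0.39509541, -0.91863826, -0.00183216],
       [-0.8797631 , -0.37894823,  0.28708035],
       [-0.26441729, -0.11181227, -0.95790475]]), 't': array([-0.64876577, -0.03674697,  0.37827493])}
```

View pics/scene0.png

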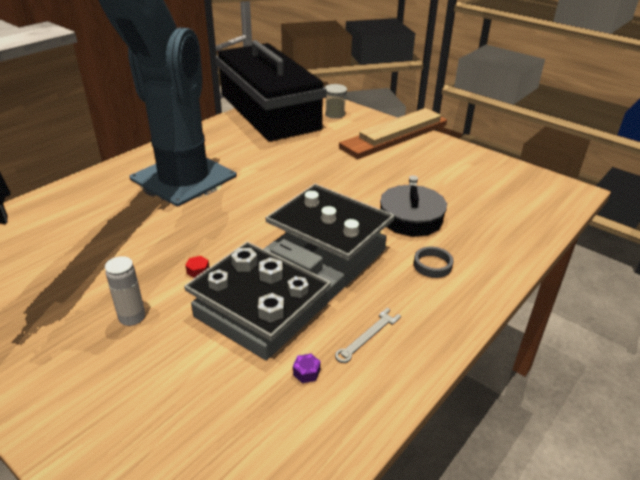

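View pics/top0.png

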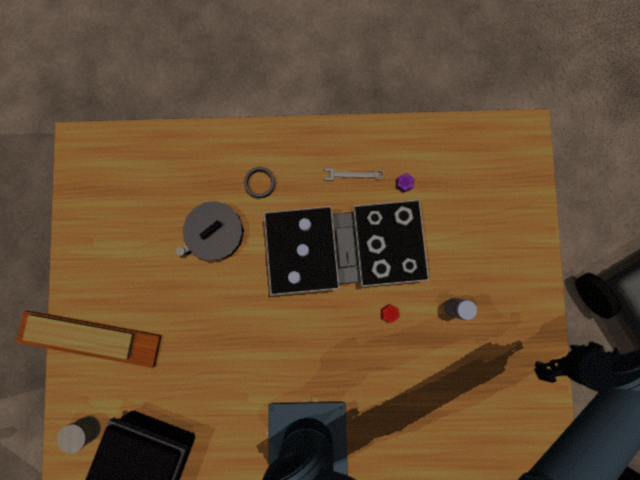

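View pics/wrist0.png

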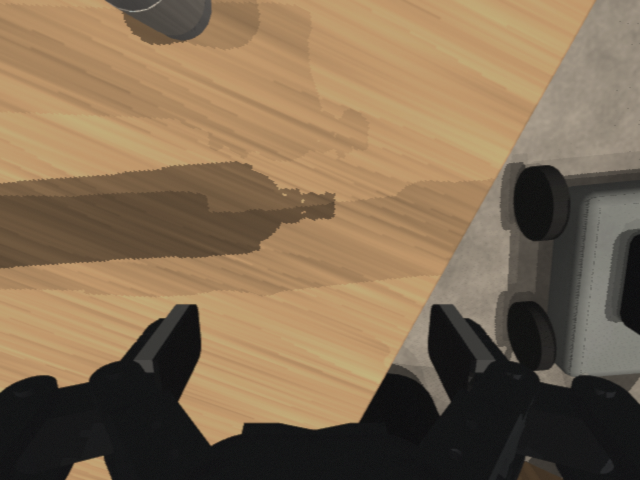

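```bash
python3 - <<'E'
from h import *
for n in('top0','scene0'):
    z=np.load('pics/%s.npz'%n); p,d=z['p'],z['d']; W=cloud(z,d)
    hsv=cv2.cvtColor(p,cv2.COLOR_RGB2HSV)
    reg=(slice(195,300),slice(175,435)) if n=='top0' else (slice(170,360),slice(180,460))
    m=np.zeros((480,640),np.uint8); m[reg]=((hsv[...,1]<60)&(hsv[...,2]>(95)))[reg].astype(np.uint8)
    k,l,st,ce=cv2.connectedComponentsWithStats(m)
    for i in range(1,k):
        if st[i,4]>25:
            w=np.nanmedian(W[l==i],0); print(n,st[i],ce[i].round(1),w.round(3))
    cv2.imwrite('pics/m_%s.png'%n,m*255)
z=np.load('pics/top0.npz');W=cloud(z,z['d'])
for uv in [(300,215),(390,235),(345,250),(205,215),(210,231),(183,252),(280,284),(410,240),(390,314),(467,310),(260,182),(405,182)]: print(uv,W[uv[1],uv[0]].round(4))
im=z['p'][190:300,170:440,::-1]; cv2.imwrite('pics/top0z.png',cv2.resize(im,None,fx=2.9,fy=2.9,interpolation=cv2.INTER_CUBIC))
E
```

```text
top0 [395 207  18  18 134] [403.4 215.4] [ 0.621 -0.284  0.097]
top0 [368 211  14  13  79] [374.3 217.2] [ 0.62  -0.203  0.092]
top0 [299 219  12  11 100] [304.3 223.8] [ 0.602 -0.01   0.127]
top0 [367 235  18  18 139] [375.9 243.8] [ 0.546 -0.205  0.098]
top0 [297 244  11  12 102] [302.1 249.5] [ 0.532 -0.004  0.127]
top0 [177 246  12   9  60] [181.6 250. ] [0.545 0.339 0.06 ]
top0 [403 259  13  13  79] [408.9 264.9] [ 0.489 -0.292  0.093]
top0 [372 260  18  18 137] [380.7 268.2] [ 0.479 -0.215  0.098]
top0 [288 271  12  12 107] [293.7 276.9] [0.461 0.019 0.127]
scene0 [180 170  56  32 545] [205.4 182.8] [0.088 0.014 0.016]
scene0 [ 267  176  179   80 2038] [397.  208.9] [0.607 0.232 0.056]
scene0 [303 187  16  20 203] [310.9 197.2] [0.463 0.017 0.123]
scene0 [321 206  16  17 210] [328.3 213.5] [ 0.536 -0.008  0.125]
scene0 [344 218  15  19 221] [350.8 226.8] [ 0.605 -0.016  0.125]
scene0 [ 185  239  158   98 2344] [279.  271.7] [ 0.552 -0.155  0.081]
scene0 [415 247  38  23 145] [433.7 259. ] [0.747 0.118 0.028]
scene0 [208 269  20  16 187] [217.4 276.4] [ 0.487 -0.292  0.093]
scene0 [287 276  22  15 195] [297.5 283.2] [ 0.619 -0.202  0.093]
scene0 [258 293  26  21 326] [270.4 302.9] [ 0.622 -0.282  0.098]
scene0 [192 301  74  45 265] [230.  324.1] [ 0.569 -0.336  0.046]
scene0 [336 309  64  51 587] [367.3 334.5] [ 0.763 -0.155  0.01 ]
(300, 215) [0.63   0.0012 0.1021]
(390, 235) [ 0.5719 -0.2476  0.0712]
(345, 250) [ 0.5326 -0.1206  0.0766]
(205, 215) [0.6445 0.2755 0.0485]
(210, 231) [0.5944 0.2537 0.0805]
(183, 252) [0.539  0.3342 0.0611]
(280, 284) [0.4431 0.0589 0.1008]
(410, 240) [ 0.5563 -0.3021  0.0742]
(390, 314) [ 0.3517 -0.2447  0.0286]
(467, 310) [ 0.3646 -0.4291  0.1433]
(260, 182) [0.7457 0.1224 0.0065]
(405, 182) [ 0.7309 -0.3039  0.025 ]
```

View pics/top0z.png

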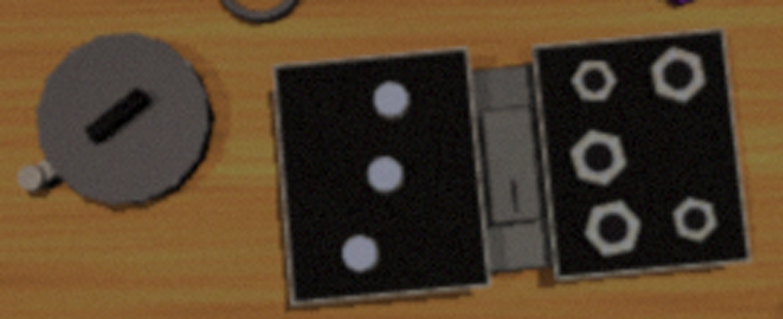

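```bash
python3 - <<'E'
from h import *
z=np.load('pics/top0.npz'); p,d=z['p'],z['d']; W=cloud(z,d)
box=np.zeros((480,640),bool); box[195:270,170:250]=1
lid=(box&(W[...,2]>.04)&(W[...,2]<.058)).astype(np.uint8)
bar=(box&(W[...,2]>.068)&(p.sum(-1)<150)).astype(np.uint8)
cs,_=cv2.findContours(cv2.morphologyEx(lid|bar,cv2.MORPH_OPEN,np.ones((7,7))),0,2)
c=max(cs,key=cv2.contourArea); e=cv2.fitEllipse(c); print(e, ray(z,*e[0],.0485), np.nanmedian(W[lid>0],0))
ys,xs=np.nonzero(bar); P=np.array([ray(z,u,v,.078) for u,v in zip(xs,ys)])
r=cv2.minAreaRect((P[:,:2]*1000).astype(np.float32)); print('bar',r,cv2.boxPoints(r),len(P), P.mean(0), np.nanpercentile(W[bar>0][:,2],[10,50,90]))
# post
print(ray(z,181.6,250,.05))
# nuts positions at pan heights
for n,u,v,h in [('b',403.4,215.4,.096),('s',374.3,217.2,.091),('b',375.9,243.8,.096),('s',408.9,264.9,.091),('b',380.7,268.2,.096),('cap',304.3,223.8,.126),('cap',302.1,249.5,.126),('cap',293.7,276.9,.126)]: print(n,ray(z,u,v,h).round(4))
E
```

```text
((221.30340576171875, 229.12979125976562), (31.394554138183594, 52.712642669677734), 8.58145809173584) [0.60266633 0.22884663 0.0485    ] [0.59872463 0.25521434 0.05276594]
bar ((600.0045776367188, 255.33888244628906), (18.628551483154297, 66.12792205810547), 37.938167572021484) [[572.33057 275.6891 ]
 [612.9867  223.53566]
 [627.6786  234.98868]
 [587.02246 287.1421 ]] 153 [0.60014642 0.25526972 0.078     ] [0.07461662 0.08194997 0.08548043]
[0.54563534 0.34145839 0.05      ]
b [ 0.6227 -0.283   0.096 ]
s [ 0.6204 -0.2035  0.091 ]
b [ 0.5462 -0.2047  0.096 ]
s [ 0.4867 -0.2931  0.091 ]
b [ 0.4794 -0.2153  0.096 ]
cap [ 0.6024 -0.0111  0.126 ]
cap [ 0.5333 -0.0038  0.126 ]
cap [0.4609 0.02   0.126 ]
```

```bash
cat >> h.py <<'E'
def pose():
    s=bot.observe(); q=s['eef_rot']; return s,Rn.from_quat([q[1],q[2],q[3],q[0]])
def yawnow():
    s,R=pose(); x=R.as_matrix()[:,0]; return np.degrees(np.arctan2(x[1],x[0]))
def go(x,y,z,yaw=None,c=None):
    "delta in tool axes to reach world pose, tool down, tool-x heading yaw deg (exact)"
    s,R=pose(); M=R.as_matrix()
    if yaw is None: yaw=yawnow()
    a=np.radians(yaw); T=np.array([[np.cos(a),np.sin(a),0],[np.sin(a),-np.cos(a),0],[0,0,-1]]).T
    T=np.column_stack([[np.cos(a),np.sin(a),0],[np.sin(a),-np.cos(a),0],[0,0,-1.]])
    rv=Rn.from_matrix(M.T@T).as_rotvec(); sh=M.T@(np.array([x,y,z])-s['eef_pos'])*1000
    print('t %.2f yaw %.1f w %.4f'%(s['t'],yawnow(),s['width']),'ROW',rv.round(3).tolist(),sh.round(1).tolist(),'q7 %.2f'%s['qpos'][6])
E
python3 -c "
from h import *
go(.6,.255,.15,128)"
```

```text
t 0.15 yaw 23.2 w 0.0855 ROW [-0.001, -0.001, -1.829] [652.0, -647.5, 89.4] q7 -0.07
```

Emit:
{"op": "carry_out", "data": {
  "targets": [
    [0, 0, -1.83, 652, -648, 60, 0.3],
    [0, 0, -1.83, 652, -648, 60, 0.3],
    [0, 0, -1.83, 652, -648, 60, 0.3],
    [0, 0, -1.83, 652, -648, 60, 0.3],
    [0, 0, -1.83, 652, -648, 60, 0.3]
  ]
}}

```text
t: 0.65
eef_pos: [0.3496, -0.3641, 0.2229]
eef_rot: [-0.0, 0.836, 0.548, 0.0]
contact_force: [1.4, 0.6, 0.3]
width: 0.0595
```

```bash
python3 -c "
from h import *
s,_=pose();print(s['eef_pos'],s['qpos'],s['dq'])
go(.6,.255,.17,128)"
```

```text
[ 0.34955451 -0.36407763  0.22290731] [ 0.92153767  0.32383493 -0.24734852  1.92198781  0.09860439  0.90764951
  0.21588503] [-0.43824025 -0.28638385 -0.52825395  0.53711692  0.148046   -0.22566179
  0.43918136]
t 0.65 yaw 66.5 w 0.0595 ROW [0.0, -0.0, -1.073] [667.6, -17.0, 53.2] q7 0.22
```

Emit:
{"op": "carry_out", "data": {
  "targets": [
    [0, 0, -1.07, 668, -17, 53, 0.3],
    [0, 0, -1.07, 668, -17, 53, 0.3],
    [0, 0, -1.07, 668, -17, 53, 0.3],
    [0, 0, -1.07, 668, -17, 53, 0.3],
    [0, 0, -1.07, 668, -17, 53, 0.3]
  ]
}}

```text
t: 1.15
eef_pos: [0.4429, -0.1332, 0.2034]
eef_rot: [0.0, 0.577, 0.816, 0.0]
contact_force: [1.2, 0.1, -0.4]
width: 0.0601
```

```bash
python3 -c "
from h import *
s,_=pose();print(s['eef_pos'],s['qpos'])
go(.6,.255,.15,128)"
```

```text
[ 0.44287287 -0.13324727  0.2033749 ] [ 0.62878549  0.31162923 -0.50881725  2.02832843  0.20017244  0.8487488
  0.3472456 ]
t 1.15 yaw 109.5 w 0.0601 ROW [0.0, 0.0, -0.323] [313.7, 277.5, 53.5] q7 0.35
```

Emit:
{"op": "carry_out", "data": {
  "targets": [
    [0, 0, -0.32, 314, 277, 40, 0.3],
    [0, 0, -0.32, 314, 277, 40, 0.3],
    [0, 0, -0.32, 314, 277, 40, 0.3],
    [0, 0, -0.32, 314, 277, 40, 0.3],
    [0, 0, -0.32, 314, 277, 40, 0.3]
  ]
}}

```text
t: 1.65
eef_pos: [0.5358, 0.0976, 0.1794]
eef_rot: [0.0, 0.44, 0.898, -0.0]
contact_force: [1.4, -0.8, -1.0]
width: 0.0596
```

```bash
python3 -c "
from h import *
s,_=pose();print(s['eef_pos'],s['qpos'])
go(.6,.255,.16,128)"
```

```text
[0.53579713 0.09755192 0.17937018] [ 0.19272466  0.50395474 -0.59270509  1.84534923  0.35236761  0.89837764
  0.09399645]
t 1.65 yaw 127.8 w 0.0596 ROW [-0.0, 0.0, -0.004] [85.1, 147.2, 19.3] q7 0.09
```

Emit:
{"op": "carry_out", "data": {
  "targets": [
    [0, 0, 0, 85, 147, 19, 0.3],
    [0, 0, 0, 85, 147, 19, 0.3],
    [0, 0, 0, 85, 147, 19, 0.3],
    [0, 0, 0, 85, 147, 19, 0.3],
    [0, 0, 0, 85, 147, 19, 0.3]
  ]
}}

```text
t: 2.15
eef_pos: [0.5992, 0.2596, 0.1595]
eef_rot: [-0.001, 0.438, 0.899, 0.001]
contact_force: [0.1, 0.0, 0.6]
width: 0.0599
```

```bash
python3 -c "
from h import *
s,_=pose();print(s['eef_pos'],s['qpos'])
p,d,c=shot('wrist','w1')
W=cloud(c,d)
m=(W[...,2]>.065)&(W[...,2]<.095)&(abs(W[...,0]-.6)<.06)&(abs(W[...,1]-.255)<.06)
print(m.sum()); P=W[m]; print(P.mean(0)); r=cv2.minAreaRect((P[:,:2]*1000).astype(np.float32)); print(r,cv2.boxPoints(r))
print(proj(c,[.6,.255,.08]))
go(.6,.255,.065,128)"
```

```text
[0.59917592 0.25964927 0.1595442 ] [-0.1045624   0.69679641 -0.55904167  1.56704834  0.41365913  0.99776551
 -0.12106861]
2991
[0.59821606 0.25821578 0.07979818]
((599.8507690429688, 256.1243896484375), (16.02084732055664, 65.44034576416016), 38.010005950927734) [[573.39026 276.97192]
 [613.68835 225.41124]
 [626.3113  235.27686]
 [586.0132  286.83752]]
[311.09595318 256.20825927]
t 2.20 yaw 127.9 w 0.0594 ROW [-0.001, -0.001, -0.001] [-1.8, -0.4, 94.6] q7 -0.12
```

View pics/w1.png

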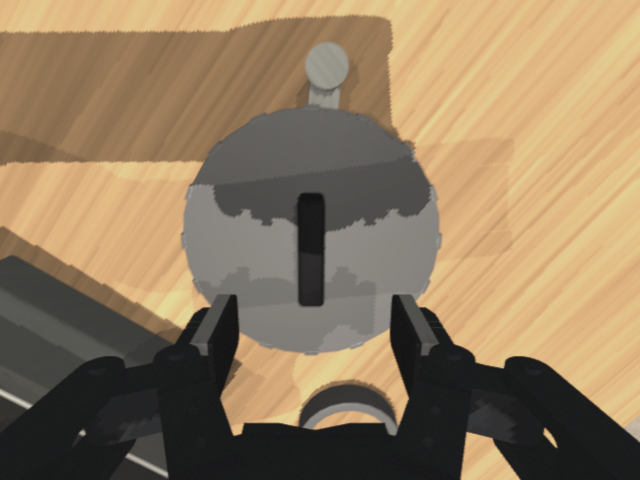

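Emit:
{"op": "carry_out", "data": {
  "targets": [
    [0, 0, 0, -2, 0, 48, 0.3],
    [0, 0, 0, -2, 0, 94, 0.3],
    [0, 0, 0, -2, 0, 95, 0.3],
    [0, 0, 0, -2, 0, 95, 0.9],
    [0, 0, 0, -2, 0, 95, 0.9]
  ]
}}

```text
t: 2.7
eef_pos: [0.6021, 0.2554, 0.0674]
eef_rot: [0.001, 0.439, 0.898, 0.001]
contact_force: [0.2, 0.1, -0.4]
width: 0.0317
```

Emit:
{"op": "carry_out", "data": {
  "targets": [
    [0, 0, 0, 0, 0, 0, 0.9],
    [0, 0, 0, 0, 0, 0, 0.9],
    [0, 0, 0, 0, 0, 0, 0.9]
  ]
}}

```text
t: 3.0
eef_pos: [0.6027, 0.255, 0.0688]
eef_rot: [0.001, 0.44, 0.898, 0.002]
contact_force: [-2.5, -3.9, 4.5]
width: 0.0149
```

```bash
python3 -c "
from h import *
z=np.load('pics/w1.npz');print('post',ray(z,327,64,.05),ray(z,311.5,249,.08))
s,_=pose();print(s['eef_pos'],s['qpos'],s['contact_force'],s['width'])"
```

```text
post [0.54167397 0.34455035 0.05      ] [0.59748187 0.2586169  0.08      ]
[0.60271965 0.25500735 0.06883842] [-0.13200036  0.80870721 -0.50445575  1.606676    0.4850033   0.84934822
 -0.16890509] [-2.50714667 -3.90832875  4.45966424] 0.014889054980770276
```

Emit:
{"op": "carry_out", "data": {
  "targets": [
    [0, 0, -0.14, 0, 0.4, -1.1, 0.9],
    [0, 0, -0.28, 0.1, 0.8, -2.2, 0.9],
    [0, 0, -0.42, 0.2, 1.1, -3.4, 0.9],
    [0, 0, -0.56, 0.4, 1.5, -4.5, 0.9],
    [0, 0, -0.7, 0.7, 1.8, -5.6, 0.9]
  ]
}}

```text
t: 3.5
eef_pos: [0.6041, 0.2576, 0.0754]
eef_rot: [0.002, 0.102, 0.995, 0.002]
contact_force: [-1.4, -0.3, 2.2]
width: 0.0149
```

```bash
python3 -c "
from h import *
s,_=pose();print(s['eef_pos'],s['qpos'],s['contact_force'],s['ft_torque'],s['width'],yawnow())"
```

```text
[0.60412201 0.25759952 0.07537531] [-0.0355074   0.84828555 -0.66574933  1.59359117  0.6234804   0.91545764
  0.44144139] [-1.36841439 -0.33021065  2.20918747] [ 0.30259991  0.43658132 -0.13927546] 0.014874678178592154 168.25724251158292
```

Emit:
{"op": "carry_out", "data": {
  "targets": [
    [0, 0, -0.14, 0, 0, -1.1, 0.9],
    [0, 0, -0.28, 0.1, 0.1, -2.2, 0.9],
    [0, 0, -0.42, 0.2, 0.2, -3.4, 0.9],
    [0, 0, -0.56, 0.4, 0.3, -4.5, 0.9],
    [0, 0, -0.7, 0.5, 0.4, -5.6, 0.9]
  ]
}}

```text
t: 4.0
eef_pos: [0.6032, 0.2602, 0.0816]
eef_rot: [0.003, -0.248, 0.969, 0.003]
contact_force: [-1.5, 4.7, -2.1]
width: 0.0147
```

```bash
python3 -c "
from h import *
s,_=pose();print(s['eef_pos'],s['qpos'],s['contact_force'],s['ft_torque'],s['width'],yawnow())"
```

```text
[0.60324191 0.26018336 0.08162835] [ 0.04842351  0.89601474 -0.81670833  1.58719748  0.74655313  0.98608469
  1.06663531] [-1.51562428  4.71930344 -2.09516102] [ 1.18775116  0.07666294 -0.53387187] 0.014670446243068893 -151.2929425070431
```

```bash
cat >> h.py <<'E'
def arc(C,th0,th1,n,dz=0):
    "rows rotating rigidly clockwise (world) about post C by th"
    s,R=pose(); M=R.as_matrix(); p=s['eef_pos']; C=np.array([C[0],C[1],p[2]])
    for th in np.linspace(th0,th1,n):
        q=C+Rn.from_rotvec([0,0,-th]).apply(p-C); print(round(th,3),(M.T@(q-p)*1000).round(1).tolist())
E
python3 -c "
from h import *
z=np.load('pics/top0.npz');print(ray(z,160,350,.02))
arc((.543,.344),.14,.70,5)"
```

```text
[0.26518062 0.40945477 0.02      ]
0.14 [14.4, -0.8, -0.1]
0.28 [28.8, 0.5, -0.2]
0.42 [42.9, 3.8, -0.3]
0.56 [56.3, 9.0, -0.4]
0.7 [69.0, 16.0, -0.5]
```

Emit:
{"op": "carry_out", "data": {
  "targets": [
    [0, 0, 0.14, 14.4, -0.8, 0, 0.9],
    [0, 0, 0.28, 28.8, 0.5, 0, 0.9],
    [0, 0, 0.42, 43, 3.8, 0, 0.9],
    [0, 0, 0.56, 56, 9, 0, 0.9],
    [0, 0, 0.7, 69, 16, 0, 0.9]
  ]
}}

```text
t: 4.5
eef_pos: [0.5356, 0.2404, 0.0815]
eef_rot: [0.003, 0.103, 0.995, 0.004]
contact_force: [0.1, 0.3, -1.7]
width: 0.0149
```

```bash
python3 -c "
from h import *
s,_=pose();print(s['eef_pos'],s['qpos'],s['contact_force'],s['ft_torque'],s['width'],yawnow())
arc((.543,.344),.14,.70,5)"
```

```text
[0.53559064 0.2403879  0.08149789] [-0.00414637  0.74963045 -0.68648199  1.78821651  0.62547676  0.82365091
  0.36858404] [ 0.0640861   0.32842799 -1.70767316] [ 0.02963081 -0.2140129   0.04177723] 0.014860455763298742 168.19366848652496
0.14 [14.5, -0.9, -0.1]
0.28 [29.0, 0.2, -0.1]
0.42 [43.2, 3.3, -0.2]
0.56 [56.8, 8.3, -0.2]
0.7 [69.6, 15.2, -0.2]
```

Emit:
{"op": "carry_out", "data": {
  "targets": [
    [0, 0, 0.14, 14.5, -0.9, 0, 0.9],
    [0, 0, 0.28, 29, 0.2, 0, 0.9],
    [0, 0, 0.42, 43, 3.3, 0, 0.9],
    [0, 0, 0.56, 57, 8.3, 0, 0.9],
    [0, 0, 0.7, 69.6, 15.2, 0, 0.9]
  ]
}}

```text
t: 5.0
eef_pos: [0.4698, 0.2683, 0.0812]
eef_rot: [0.002, 0.441, 0.898, 0.003]
contact_force: [-1.4, -2.6, -0.9]
width: 0.0153
```

```bash
python3 -c "
from h import *
s,_=pose();print(s['eef_pos'],s['qpos'],s['contact_force'],s['ft_torque'],s['width'],yawnow())
arc((.543,.344),.14,.56,4)"
```

```text
[0.46980105 0.2683117  0.08121096] [-0.19615537  0.64289573 -0.53039202  1.91401925  0.48595877  0.70583911
 -0.35665057] [-1.37970231 -2.56064071 -0.91033856] [-0.64946333  0.27599217  0.05788722] 0.015273809110078808 127.70798108360582
0.14 [14.7, -1.1, -0.0]
0.28 [29.4, -0.1, 0.0]
0.42 [43.8, 2.9, 0.0]
0.56 [57.7, 7.9, 0.1]
```

Emit:
{"op": "carry_out", "data": {
  "targets": [
    [0, 0, 0.14, 14.7, -1.1, 0, 0.9],
    [0, 0, 0.28, 29.4, 0, 0, 0.9],
    [0, 0, 0.42, 43.8, 2.9, 0, 0.9],
    [0, 0, 0.55, 57, 7.6, 0, 0.9],
    [0, 0, 0.55, 57, 7.6, 0, 0.9]
  ]
}}

```text
t: 5.5
eef_pos: [0.4393, 0.32, 0.0816]
eef_rot: [0.0, 0.667, 0.745, 0.004]
contact_force: [-3.7, -1.5, -0.1]
width: 0.0145
```

Emit:
{"op": "carry_out", "data": {
  "targets": [
    [0, 0, 0, 0, 0, 0, 0.3],
    [0, 0, 0, 0, 0, 0, 0.3],
    [0, 0, 0, 0, 0, -45, 0.3],
    [0, 0, 0, 0, 0, -90, 0.3],
    [0, 0, 0, 0, 0, -120, 0.3]
  ]
}}

```text
t: 6.0
eef_pos: [0.4405, 0.3196, 0.2048]
eef_rot: [0.001, 0.667, 0.745, 0.006]
contact_force: [0.9, 0.5, 0.8]
width: 0.0601
```

```bash
python3 -c "
from h import *
s,_=pose();print(s['eef_pos'],s['qpos'],s['contact_force'],s['width'],yawnow())
p,d,c=shot('top','t2')
cv2.imwrite('pics/t2z.png',cv2.resize(p[170:370,150:450,::-1],None,fx=2.6,fy=2.6,interpolation=cv2.INTER_CUBIC))
go(.5999,.256,.24,127.7)
"
```

```text
[0.44045236 0.3196062  0.20476377] [-0.33302698  0.43755003 -0.4814961   1.84066676  0.25141658  0.91129943
 -0.81812462] [0.9350226  0.52792377 0.78714969] 0.06009592497343504 96.34288523005317
t 6.05 yaw 96.3 w 0.0598 ROW [0.017, -0.005, -0.547] [-81.9, 150.0, -29.7] q7 -0.82
```

View pics/t2z.png

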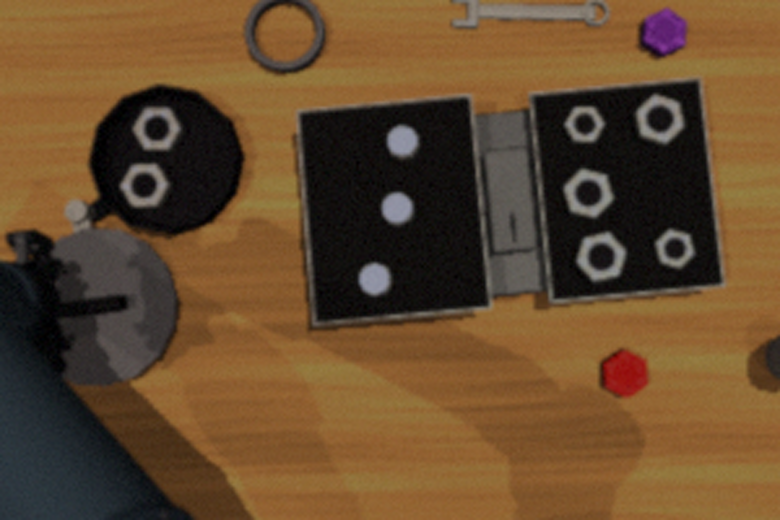

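Emit:
{"op": "carry_out", "data": {
  "targets": [
    [0, 0, -0.3, -82, 150, -30, 0.3],
    [0, 0, -0.55, -82, 150, -30, 0.3],
    [0, 0, -0.55, -82, 150, -30, 0.3],
    [0, 0, -0.55, -82, 150, -30, 0.3],
    [0, 0, -0.55, -82, 150, -30, 0.3]
  ]
}}

```text
t: 6.55
eef_pos: [0.6055, 0.2512, 0.2407]
eef_rot: [0.006, 0.442, 0.897, 0.009]
contact_force: [0.1, 0.5, -0.8]
width: 0.0599
```

```bash
python3 -c "
from h import *
s,_=pose();print(s['eef_pos'],yawnow())
p,d,c=shot('wrist','w3')
"
```

```text
[0.60546647 0.25116373 0.24065426] 127.5674845826173
```

View pics/w3.png

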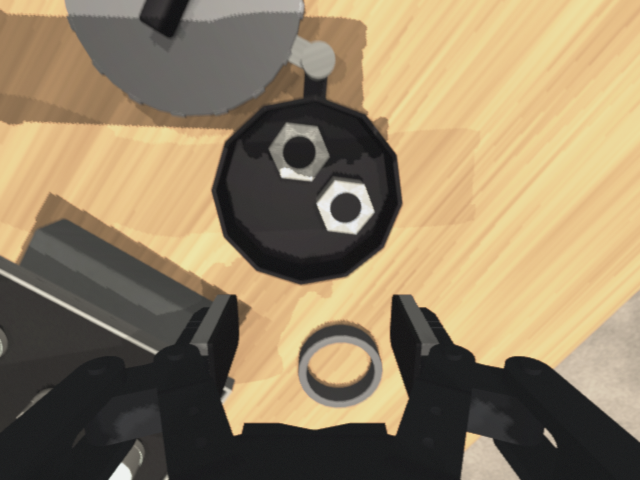

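```bash
cat >> h.py <<'E'
def nuts(c,p,d,top,x0,x1,y0,y1,tol=.006,minpx=150,ksz=3):
    W=cloud(c,d); m=(abs(W[...,2]-top)<tol)&(W[...,0]>x0)&(W[...,0]<x1)&(W[...,1]>y0)&(W[...,1]<y1)
    m=cv2.morphologyEx(m.astype(np.uint8),cv2.MORPH_OPEN,np.ones((ksz,ksz)))
    cs,_=cv2.findContours(m,cv2.RETR_EXTERNAL,cv2.CHAIN_APPROX_NONE); out=[]
    for k in cs:
        if cv2.contourArea(k)<minpx: continue
        H=cv2.convexHull(k)[:,0]; P=np.array([ray(c,u,v,top)[:2] for u,v in H])*1000
        best=None
        for f in np.arange(0,60,1.):
            e=[]; ctr=[]
            for g in (f,f+60,f+120):
                n=np.array([np.cos(np.radians(g)),np.sin(np.radians(g))]); t=P@n; e.append(np.ptp(t)); ctr.append((t.max()+t.min())/2)
            if best is None or sum(e)<best[0]:
                N=np.array([[np.cos(np.radians(g)),np.sin(np.radians(g))] for g in (f,f+60,f+120)])
                best=(sum(e),f,np.linalg.lstsq(N,np.array(ctr),rcond=None)[0],e)
        mm=np.zeros_like(m); cv2.drawContours(mm,[k],-1,1,-1)
        zz=np.nanmedian(W[(mm>0)&(m>0)][:,2])
        col=p[(mm>0)&(m>0)].mean(0).round(); uv=k[:,0].mean(0).round()
        out.append(best[2]/1000); print('uv',uv,'c',(best[2]/1000).round(4),'flat %.0f'%best[1],'ext',np.round(best[3],1),'z %.4f'%zz,col)
    return out
E
python3 -c "
from h import *
z=np.load('pics/w3.npz')
nuts(z,z['p'],z['d'],.030,.53,.67,.18,.33)
W=cloud(z,z['d']); m=((abs(W[...,2]-.045)<.004)&(np.hypot(W[...,0]-.6,W[...,1]-.256)<.085)&(np.hypot(W[...,0]-.6,W[...,1]-.256)>.07))
P=W[m][:,:2]; A=np.c_[2*P,np.ones(len(P))]; r=np.linalg.lstsq(A,(P**2).sum(1),rcond=None)[0]; print('tub',r[:2],np.sqrt(r[2]+r[:2]@r[:2]),len(P))
print(np.nanmedian(W[230:260,280:330].reshape(-1,3),0))
"
```

```text
uv [255. 246.] c [0.5886 0.1998] flat 22 ext [97.8 26.3 98.8] z 0.0301 [21. 21. 22.]
uv [346. 207.] c [0.6309 0.2727] flat 0 ext [46.4 45.7 46.4] z 0.0280 [166. 165. 160.]
uv [299. 152.] c [0.5686 0.2859] flat 1 ext [45.8 45.7 45.8] z 0.0282 [115. 112. 106.]
tub [0.59682696 0.26116428] 0.0785643285051614 2553
[0.62752857 0.21538527 0.00184373]
```

```bash
sed -i "s/p,d=eyes.camera(n); c=eyes.calibration(n)/c=eyes.calibration(n); p,d=eyes.camera(n)/" h.py
python3 -c "
from h import *
s,_=pose();print(s['eef_pos'],yawnow())
p,d,c=shot('wrist','w4')
s,_=pose();print(s['eef_pos'],yawnow())
z=np.load('pics/w4.npz')
nuts(z,z['p'],z['d'],.030,.53,.67,.18,.33)
W=cloud(z,z['d']); m=((abs(W[...,2]-.045)<.004)&(np.hypot(W[...,0]-.6,W[...,1]-.256)<.085)&(np.hypot(W[...,0]-.6,W[...,1]-.256)>.07))
P=W[m][:,:2]; A=np.c_[2*P,np.ones(len(P))]; r=np.linalg.lstsq(A,(P**2).sum(1),rcond=None)[0]; print('tub',r[:2],np.sqrt(r[2]+r[:2]@r[:2]),len(P))
print('post',ray(z,318,57,.05))
"
```

```text
[0.60245762 0.25335813 0.24009024] 127.59745225417957
[0.60044192 0.25503238 0.23992061] 127.72482433818735
uv [271. 254.] c [0.603  0.2059] flat 33 ext [117.1  41.5 119.1] z 0.0300 [21. 21. 22.]
uv [348. 212.] c [0.6346 0.2703] flat 0 ext [46.7 45.8 46.6] z 0.0287 [167. 165. 160.]
uv [301. 158.] c [0.5722 0.2836] flat 1 ext [45.7 45.8 45.9] z 0.0286 [119. 116. 110.]
tub [0.60012042 0.25927684] 0.07870276067577518 3006
post [0.53558517 0.35330188 0.05      ]
```

```bash
python3 -c "
from h import *
go(.6346,.2703,.09,210)
z=np.load('pics/top0.npz')
for nm,cc,h in(('L',[(275,66),(467,48),(490,285),(293,303)],.108),('R',[(535,45),(722,31),(747,258),(557,277)],.078)):
  P=np.array([ray(z,a/2.9+170-.5,b/2.9+190-.5,h) for a,b in cc]); print(nm,P.round(3).tolist(),P.mean(0).round(4))
z=np.load('pics/t2.npz');print(cloud(z,z['d'])[245:255,270:290].reshape(-1,3).mean(0))
"
```

```text
t 6.65 yaw 127.7 w 0.0599 ROW [0.016, 0.012, -1.436] [-9.0, 33.6, 150.6] q7 -0.06
L [[0.639, 0.098, 0.108], [0.652, -0.083, 0.108], [0.429, -0.099, 0.108], [0.417, 0.084, 0.108]] [5.343e-01 2.000e-04 1.080e-01]
R [[0.658, -0.149, 0.078], [0.667, -0.33, 0.078], [0.449, -0.344, 0.078], [0.435, -0.163, 0.078]] [ 0.5523 -0.2465  0.078 ]
[0.53657104 0.05885589 0.10164772]
```

Emit:
{"op": "carry_out", "data": {
  "targets": [
    [0.01, 0.01, -0.15, -9, 34, 40, 0.3],
    [0.01, 0.01, -0.3, -9, 34, 80, 0.3],
    [0.01, 0.01, -0.45, -9, 34, 120, 0.3],
    [0.01, 0.01, -0.6, -9, 34, 130, 0.3],
    [0.01, 0.01, -0.72, -9, 34, 130, 0.3]
  ]
}}

```text
t: 7.15
eef_pos: [0.6314, 0.2706, 0.1074]
eef_rot: [-0.003, 0.092, 0.996, 0.003]
contact_force: [0.3, -0.4, 1.4]
width: 0.06
```

```bash
python3 -c "
from h import *
go(.6346,.2703,.09,210)
"
```

```text
t 7.15 yaw 169.5 w 0.0600 ROW [0.008, -0.004, -0.708] [-3.3, 0.2, 17.4] q7 0.54
```

Emit:
{"op": "carry_out", "data": {
  "targets": [
    [0.01, 0, -0.15, -3.3, 0.2, 10, 0.3],
    [0.01, 0, -0.3, -3.3, 0.2, 17, 0.3],
    [0.01, 0, -0.45, -3.3, 0.2, 17, 0.3],
    [0.01, 0, -0.6, -3.3, 0.2, 17, 0.3],
    [0.01, 0, -0.71, -3.3, 0.2, 17, 0.3]
  ]
}}

```text
t: 7.65
eef_pos: [0.6331, 0.2715, 0.0903]
eef_rot: [-0.002, -0.264, 0.965, -0.0]
contact_force: [-0.8, 0.4, -0.8]
width: 0.0598
```

```bash
python3 -c "
from h import *
p,d,c=shot('wrist','w5')
nuts(c,p,d,.030,.53,.67,.20,.33)
s,_=pose();print(s['eef_pos'],s['dq'].round(3))
go(.6346,.2703,.014,210)
"
```

```text
uv [349. 329.] c [0.6562 0.308 ] flat 40 ext [11.  42.9 43.4] z 0.0302 [24. 24. 25.]
uv [190. 249.] c [0.6598 0.212 ] flat 18 ext [30.5 29.   5.7] z 0.0304 [23. 22. 23.]
uv [309. 260.] c [0.6337 0.2691] flat 0 ext [46.7 46.8 45.7] z 0.0286 [110. 108. 103.]
uv [396. 172.] c [0.5717 0.2826] flat 1 ext [45.6 46.1 46.1] z 0.0286 [142. 139. 130.]
uv [475. 167.] c [0.5497 0.3146] flat 11 ext [48.3 48.5  8.9] z 0.0304 [23. 22. 23.]
uv [306.  31.] c [0.5396 0.2125] flat 39 ext [ 6.1 30.4 29.8] z 0.0303 [23. 23. 24.]
[0.63317418 0.27132917 0.09020719] [-0.013 -0.01   0.033 -0.003 -0.04  -0.015 -0.22 ]
t 7.70 yaw -149.2 w 0.0598 ROW [0.0, -0.004, 0.015] [-1.0, -1.6, 76.2] q7 1.17
```

View pics/w5.png

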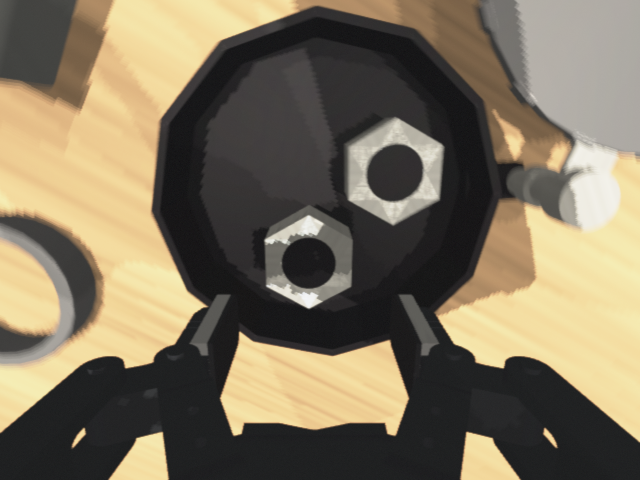

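Emit:
{"op": "carry_out", "data": {
  "targets": [
    [0, 0, 0.01, -1, -1, 40, 0.3],
    [0, 0, 0.01, -1, -1, 76, 0.3],
    [0, 0, 0.01, -1, -1, 76, 0.3],
    [0, 0, 0.01, -1, -1, 76, 0.8],
    [0, 0, 0.01, -1, -1, 76, 0.8]
  ]
}}

```text
t: 8.2
eef_pos: [0.6348, 0.2719, 0.0163]
eef_rot: [-0.001, -0.261, 0.965, 0.0]
contact_force: [0.3, 0.9, -1.8]
width: 0.0449
```

Emit:
{"op": "carry_out", "data": {
  "targets": [
    [0, 0, 0, 0, 0, 0, 0.8],
    [0, 0, 0, 0, 0, 0, 0.8],
    [0, 0, 0, 0, 0, -50, 0.8],
    [0, 0, 0, 0, 0, -100, 0.8],
    [0, 0, 0, 0, 0, -150, 0.8]
  ]
}}

```text
t: 8.7
eef_pos: [0.6348, 0.2721, 0.1685]
eef_rot: [-0.001, -0.261, 0.965, 0.0]
contact_force: [1.2, -0.6, -2.4]
width: 0.0447
```

```bash
python3 -c "
from h import *
s,_=pose();print(s['eef_pos'],s['contact_force'])
go(.61,.055,.17,270)
"
```

```text
[0.63478887 0.27205224 0.16850324] [ 1.21212367 -0.59369709 -2.44549421]
t 8.70 yaw -149.7 w 0.0447 ROW [0.002, -0.001, -1.043] [130.8, -175.0, -1.4] q7 1.20
```

```bash
python3 -c "
from h import *
go(.592,.056,.16,240)
"
```

```text
t 8.70 yaw -149.7 w 0.0447 ROW [0.001, -0.002, -0.519] [145.8, -165.0, 8.6] q7 1.20
```

Emit:
{"op": "carry_out", "data": {
  "targets": [
    [0, 0, -0.15, 146, -165, 8, 0.8],
    [0, 0, -0.3, 146, -165, 8, 0.8],
    [0, 0, -0.45, 146, -165, 8, 0.8],
    [0, 0, -0.52, 146, -165, 8, 0.8],
    [0, 0, -0.52, 146, -165, 8, 0.8]
  ]
}}

```text
t: 9.2
eef_pos: [0.5911, 0.0489, 0.1601]
eef_rot: [-0.003, -0.499, 0.867, -0.001]
contact_force: [0.5, -0.2, -2.5]
width: 0.0449
```

```bash
python3 -c "
from h import *
s,_=pose();print(s['eef_pos'],s['contact_force'],s['width'])
go(.592,.056,.1155,240)
"
```

```text
[0.59113244 0.04894599 0.16014154] [ 0.48012899 -0.22467827 -2.51989637] 0.0448516126581469
t 9.20 yaw -120.2 w 0.0449 ROW [0.001, -0.006, -0.003] [-6.8, 2.8, 44.6] q7 1.91
```

Emit:
{"op": "carry_out", "data": {
  "targets": [
    [0, -0.01, 0, -6.8, 2.8, 25, 0.8],
    [0, -0.01, 0, -6.8, 2.8, 40, 0.8],
    [0, -0.01, 0, -6.8, 2.8, 45, 0.8],
    [0, -0.01, 0, -6.8, 2.8, 46, 0.8],
    [0, -0.01, 0, -6.8, 2.8, 46, 0.8]
  ]
}}

```text
t: 9.7
eef_pos: [0.5923, 0.0572, 0.1147]
eef_rot: [0.002, -0.499, 0.867, 0.001]
contact_force: [0.9, 0.4, -1.9]
width: 0.0449
```

Emit:
{"op": "carry_out", "data": {
  "targets": [
    [0, 0, 0, 0, 0, 0, 0.38],
    [0, 0, 0, 0, 0, 0, 0.38],
    [0, 0, 0, 0, 0, -30, 0.35],
    [0, 0, 0, 0, 0, -60, 0.3],
    [0, 0, 0, 0, 0, -100, 0.3]
  ]
}}

```text
t: 10.2
eef_pos: [0.5915, 0.0568, 0.2154]
eef_rot: [0.001, -0.499, 0.866, 0.002]
contact_force: [0.7, -1.1, -0.8]
width: 0.0598
```

```bash
python3 -c "
from h import *
s,_=pose();print(s['eef_pos'],s['contact_force'],s['width'])
go(.572,.2832,.15,151)
"
```

```text
[0.59147601 0.05680729 0.21535102] [ 0.70483195 -1.14430632 -0.81533896] 0.05980870703931892
t 10.20 yaw -120.1 w 0.0598 ROW [0.004, 0.002, 1.552] [-185.9, 130.2, 66.3] q7 1.95
```

Emit:
{"op": "carry_out", "data": {
  "targets": [
    [0, 0, 0.15, -186, 130, 30, 0.3],
    [0, 0, 0.3, -186, 130, 50, 0.3],
    [0, 0, 0.45, -186, 130, 66, 0.3],
    [0, 0, 0.6, -186, 130, 66, 0.3],
    [0, 0, 0.75, -186, 130, 66, 0.3]
  ]
}}

```text
t: 10.7
eef_pos: [0.5711, 0.2871, 0.1503]
eef_rot: [0.001, -0.146, 0.989, 0.003]
contact_force: [0.4, 1.0, -0.1]
width: 0.0597
```

```bash
python3 -c "
from h import *
go(.572,.2832,.09,151)
"
```

```text
t 10.70 yaw -163.2 w 0.0597 ROW [0.006, 0.0, 0.799] [0.4, -4.4, 60.3] q7 0.89
```

Emit:
{"op": "carry_out", "data": {
  "targets": [
    [0, 0, 0.15, 0, -4, 20, 0.3],
    [0, 0, 0.3, 0, -4, 40, 0.3],
    [0, 0, 0.45, 0, -4, 60, 0.3],
    [0, 0, 0.6, 0, -4, 60, 0.3],
    [0, 0, 0.75, 0, -4, 60, 0.3]
  ]
}}

```text
t: 11.2
eef_pos: [0.572, 0.2841, 0.0901]
eef_rot: [-0.0, 0.228, 0.974, 0.003]
contact_force: [-1.1, 0.0, 1.2]
width: 0.0604
```

Emit:
{"op": "carry_out", "data": {
  "targets": [
    [0, 0, 0.05, 0, 0, 0, 0.3]
  ]
}}

```text
t: 11.3
eef_pos: [0.5722, 0.2849, 0.0908]
eef_rot: [-0.0, 0.254, 0.967, 0.004]
contact_force: [0.3, 0.3, 0.7]
width: 0.0598
```

```bash
python3 -c "
from h import *
p,d,c=shot('wrist','w6')
nuts(c,p,d,.030,.54,.61,.25,.33)
s,_=pose();print(s['eef_pos'],s['dq'].round(3))
go(.572,.2832,.0145,151)
"
```

```text
uv [308. 262.] c [0.571  0.2839] flat 1 ext [46.7 45.6 46.7] z 0.0286 [129. 127. 121.]
[0.57208955 0.28506768 0.09085414] [ 0.013  0.005 -0.024 -0.001  0.026  0.009  0.116]
t 11.35 yaw 150.5 w 0.0599 ROW [0.007, -0.002, -0.008] [-1.0, -2.2, 76.3] q7 0.15
```

View pics/w6.png

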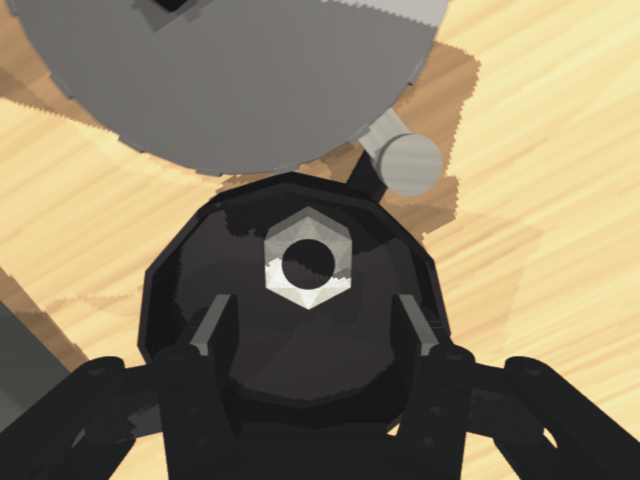

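Emit:
{"op": "carry_out", "data": {
  "targets": [
    [0, 0, -0.01, 0, -1.5, 40, 0.3],
    [0, 0, -0.01, 0, -1.5, 76, 0.3],
    [0, 0, -0.01, 0, -1.5, 76, 0.3],
    [0, 0, -0.01, 0, -1.5, 76, 0.8],
    [0, 0, -0.01, 0, -1.5, 76, 0.8]
  ]
}}

```text
t: 11.85
eef_pos: [0.5726, 0.2853, 0.0169]
eef_rot: [0.001, 0.249, 0.968, 0.005]
contact_force: [-0.5, -0.6, -2.1]
width: 0.0448
```

Emit:
{"op": "carry_out", "data": {
  "targets": [
    [0, 0, 0, 0, 0, 0, 0.8],
    [0, 0, 0, 0, 0, 0, 0.8],
    [0, 0, 0, 0, 0, -50, 0.8],
    [0, 0, 0, 0, 0, -100, 0.8],
    [0, 0, 0, 0, 0, -150, 0.8]
  ]
}}

```text
t: 12.35
eef_pos: [0.5717, 0.2839, 0.1691]
eef_rot: [0.001, 0.249, 0.968, 0.005]
contact_force: [1.1, -0.0, -1.9]
width: 0.0448
```

```bash
python3 -c "
from h import *
s,_=pose();print(s['eef_pos'],s['contact_force'],s['width'])
go(.465,.058,.16,110)
"
```

```text
[0.57172132 0.28392139 0.16910918] [ 1.14459165 -0.04923912 -1.91203327] 0.0448338752196507
t 12.35 yaw 151.2 w 0.0448 ROW [0.009, -0.005, 0.718] [-15.5, -249.5, 6.7] q7 0.21
```

```bash
python3 -c "
from h import *
go(.475,-.048,.17,95)
"
```

```text
t 12.35 yaw 151.2 w 0.0448 ROW [0.008, -0.006, 0.98] [-75.4, -337.4, -4.3] q7 0.21
```

Emit:
{"op": "carry_out", "data": {
  "targets": [
    [0, 0, 0.15, -75, -337, -4, 0.8],
    [0, 0, 0.3, -75, -337, -4, 0.8],
    [0, 0, 0.45, -75, -337, -4, 0.8],
    [0, 0, 0.6, -75, -337, -4, 0.8],
    [0, 0, 0.74, -75, -337, -4, 0.8]
  ]
}}

```text
t: 12.85
eef_pos: [0.5011, 0.0423, 0.1698]
eef_rot: [-0.0, 0.585, 0.811, 0.005]
contact_force: [0.5, 0.3, -1.8]
width: 0.0447
```

```bash
python3 -c "
from h import *
go(.475,-.048,.15,95)
"
```

```text
t 12.85 yaw 108.4 w 0.0447 ROW [0.007, -0.008, 0.234] [-77.6, -53.5, 18.8] q7 -0.08
```

Emit:
{"op": "carry_out", "data": {
  "targets": [
    [0, 0, 0.12, -77.6, -53.5, 10, 0.8],
    [0, 0, 0.23, -77.6, -53.5, 18, 0.8],
    [0, 0, 0.23, -77.6, -53.5, 19, 0.8],
    [0, 0, 0.23, -77.6, -53.5, 19, 0.8],
    [0, 0, 0.23, -77.6, -53.5, 19, 0.8]
  ]
}}

```text
t: 13.35
eef_pos: [0.4757, -0.0468, 0.1505]
eef_rot: [-0.001, 0.673, 0.739, 0.006]
contact_force: [0.8, 0.1, -1.0]
width: 0.045
```

```bash
python3 -c "
from h import *
go(.475,-.048,.1155,95)
"
```

```text
t 13.35 yaw 95.4 w 0.0450 ROW [0.008, -0.009, 0.007] [-1.5, -1.1, 35.0] q7 -0.10
```

Emit:
{"op": "carry_out", "data": {
  "targets": [
    [0.01, -0.01, 0, -1.5, -1, 20, 0.8],
    [0.01, -0.01, 0, -1.5, -1, 32, 0.8],
    [0.01, -0.01, 0, -1.5, -1, 36, 0.8],
    [0.01, -0.01, 0, -1.5, -1, 36, 0.8],
    [0.01, -0.01, 0, -1.5, -1, 36, 0.38]
  ]
}}

```text
t: 13.85
eef_pos: [0.4757, -0.0477, 0.115]
eef_rot: [-0.0, 0.673, 0.74, -0.001]
contact_force: [0.1, -0.1, -0.2]
width: 0.0531
```

Emit:
{"op": "carry_out", "data": {
  "targets": [
    [0, 0, 0, 0, 0, 0, 0.38],
    [0, 0, 0, 0, 0, -25, 0.38],
    [0, 0, 0, 0, 0, -60, 0.4],
    [0, 0, 0, 0, 0, -100, 0.4],
    [0, 0, 0, 0, 0, -120, 0.4]
  ]
}}

```text
t: 14.35
eef_pos: [0.4776, -0.0475, 0.2388]
eef_rot: [0.002, 0.673, 0.74, 0.001]
contact_force: [0.8, 0.6, -0.1]
width: 0.0512
```

```bash
python3 -c "
from h import *
s,_=pose();print(s['eef_pos'],s['contact_force'],s['width'])
p,d,c=shot('top','t7')
cv2.imwrite('pics/t7z.png',cv2.resize(p[170:370,150:450,::-1],None,fx=2.6,fy=2.6,interpolation=cv2.INTER_CUBIC))
p,d,c=shot('wrist','w7')
"
```

```text
[ 0.47756226 -0.04746464  0.2388102 ] [ 0.79338485  0.63473343 -0.08519075] 0.05118551565163409
```

View pics/t7z.png

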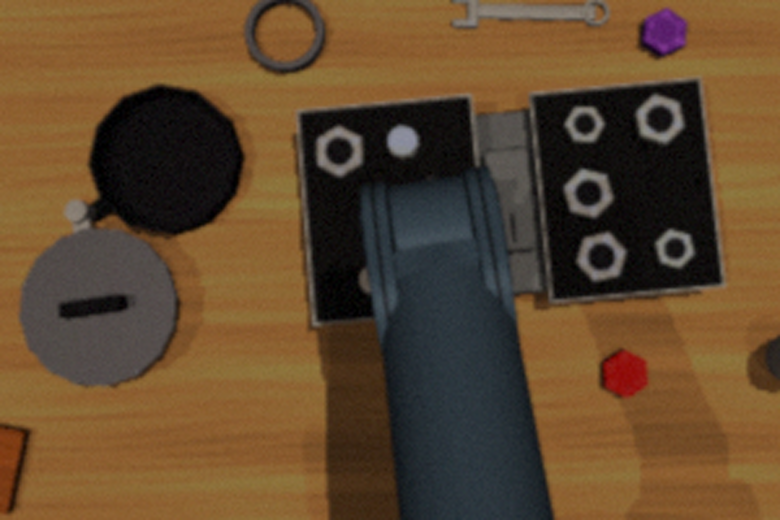

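View pics/w7.png

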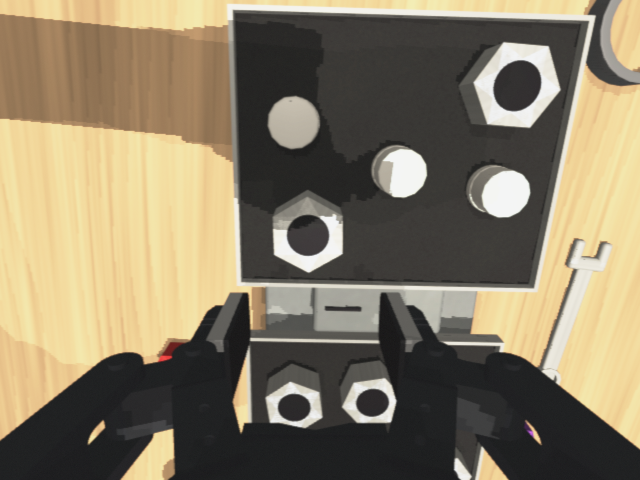

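```bash
cat >> h.py <<'E'
def caps(c,p,d,top,x0,x1,y0,y1,tol=.007):
    W=cloud(c,d); m=(abs(W[...,2]-top)<tol)&(W[...,0]>x0)&(W[...,0]<x1)&(W[...,1]>y0)&(W[...,1]<y1)&(p.sum(-1)>200)
    m=cv2.morphologyEx(m.astype(np.uint8),cv2.MORPH_OPEN,np.ones((3,3)))
    cs,_=cv2.findContours(m,cv2.RETR_EXTERNAL,cv2.CHAIN_APPROX_NONE)
    for k in cs:
        if cv2.contourArea(k)<60: continue
        P=np.array([ray(c,u,v,top)[:2] for u,v in k[:,0]]).astype(np.float32)*1000
        (x,y),r=cv2.minEnclosingCircle(P); mm=np.zeros_like(m); cv2.drawContours(mm,[k],-1,1,-1)
        print('cap uv',k[:,0].mean(0).round(),'c %.4f %.4f r %.1f z %.4f'%(x/1000,y/1000,r,np.nanmedian(W[(mm>0)&(m>0)][:,2])))
E
python3 -c "
from h import *
z=np.load('pics/w7.npz')
W=cloud(z,z['d']);print('floorL',np.nanmedian(W[60:100,360:430].reshape(-1,3),0))
caps(z,z['p'],z['d'],.126,.42,.65,-.035,.035)
z=np.load('pics/t7.npz');caps(z,z['p'],z['d'],.126,.42,.65,-.035,.035)
go(.602,-.010,.16,118)
"
```

```text
floorL [0.52423733 0.05700223 0.09882722]
cap uv [310. 211.] c 0.4769 -0.0336 r 21.1 z 0.1243
cap uv [504. 192.] c 0.6003 -0.0066 r 16.6 z 0.1243
cap uv [401. 172.] c 0.5319 -0.0000 r 16.0 z 0.1243
cap uv [293. 123.] c 0.4610 0.0237 r 15.6 z 0.1243
cap uv [304. 224.] c 0.6030 -0.0099 r 15.5 z 0.1267
t 14.45 yaw 95.4 w 0.0510 ROW [0.006, 0.004, -0.395] [26.1, 126.2, 79.4] q7 -0.04
```

Emit:
{"op": "carry_out", "data": {
  "targets": [
    [0, 0, -0.13, 26, 126, 40, 0.48],
    [0, 0, -0.26, 26, 126, 70, 0.48],
    [0, 0, -0.39, 26, 126, 79, 0.48],
    [0, 0, -0.39, 26, 126, 79, 0.48],
    [0, 0, -0.39, 26, 126, 79, 0.48]
  ]
}}

```text
t: 14.95
eef_pos: [0.6009, -0.0096, 0.1583]
eef_rot: [0.001, 0.517, 0.856, 0.0]
contact_force: [-0.5, -0.4, 0.5]
width: 0.0444
```

```bash
python3 -c "
from h import *
s,_=pose();print(s['eef_pos'])
p,d,c=shot('wrist','w8')
caps(c,p,d,.125,.42,.65,-.035,.035)
nuts(c,p,d,.125,.55,.63,.03,.085)
go(.6015,-.008,.1115,118)
"
```

```text
[ 0.60085082 -0.0096079   0.15827958]
cap uv [317. 280.] c 0.6018 -0.0059 r 16.5 z 0.1242
cap uv [ 45. 203.] c 0.4808 -0.0300 r 19.8 z 0.1240
cap uv [185. 199.] c 0.5338 0.0007 r 16.4 z 0.1242
cap uv [42. 68.] c 0.4634 0.0243 r 17.0 z 0.1241
uv [370. 144.] c [0.5931 0.0578] flat 31 ext [45.9 45.7 45.8] z 0.1245 [125. 123. 116.]
t 15.00 yaw 117.7 w 0.0444 ROW [0.003, 0.004, -0.006] [1.9, 1.2, 48.4] q7 0.16
```

View pics/w8.png

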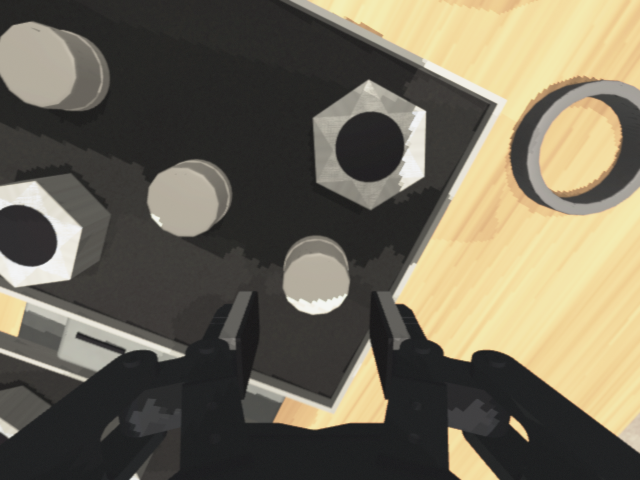

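Emit:
{"op": "carry_out", "data": {
  "targets": [
    [0, 0, 0, 2, 1, 30, 0.48],
    [0, 0, 0, 2, 1, 46, 0.48],
    [0, 0, 0, 2, 1, 48, 0.48],
    [0, 0, 0, 2, 1, 48, 0.9],
    [0, 0, 0, 2, 1, 48, 0.9]
  ]
}}

```text
t: 15.5
eef_pos: [0.6019, -0.0082, 0.1134]
eef_rot: [0.004, 0.518, 0.856, 0.001]
contact_force: [-0.2, -0.6, 0.4]
width: 0.0302
```

Emit:
{"op": "carry_out", "data": {
  "targets": [
    [0, 0, 0, 0, 0, 0, 0.9],
    [0, 0, 0, 0, 0, 0, 0.9],
    [0, 0, 0, 0, 0, -30, 0.9],
    [0, 0, 0, 0, 0, -60, 0.9]
  ]
}}

```text
t: 15.9
eef_pos: [0.6009, -0.0081, 0.1738]
eef_rot: [0.003, 0.518, 0.856, 0.0]
contact_force: [1.4, 0.4, -0.4]
width: 0.0299
```

```bash
python3 -c "
from h import *
s,_=pose();print(s['eef_pos'],s['contact_force'],s['width'])
go(.635,.255,.13,118)
"
```

```text
[ 0.60091739 -0.00806912  0.1737546 ] [ 1.40092615  0.37021771 -0.38138929] 0.0298771495377936
t 15.90 yaw 117.7 w 0.0299 ROW [0.004, 0.004, -0.006] [217.4, 152.2, 43.4] q7 0.17
```

Emit:
{"op": "carry_out", "data": {
  "targets": [
    [0, 0, 0, 209, 161, 0, 0.9],
    [0, 0, 0, 209, 161, 0, 0.9],
    [0, 0, 0, 209, 161, 20, 0.9],
    [0, 0, 0, 209, 161, 30, 0.9],
    [0, 0, 0, 209, 161, 40, 0.9]
  ]
}}

```text
t: 16.4
eef_pos: [0.6446, 0.2365, 0.1413]
eef_rot: [0.004, 0.518, 0.856, 0.002]
contact_force: [0.2, -1.5, -0.3]
width: 0.0299
```

```bash
python3 -c "
from h import *
s,_=pose();print(s['eef_pos'],s['contact_force'],s['width'])
go(.628,.245,.020,118)
"
```

```text
[0.64461214 0.23652776 0.14126282] [ 0.23373994 -1.48425862 -0.32417895] 0.029855816599875316
t 16.40 yaw 117.7 w 0.0299 ROW [0.007, 0.005, -0.006] [15.8, -11.6, 121.1] q7 -0.20
```

Emit:
{"op": "carry_out", "data": {
  "targets": [
    [0, 0, 0, 16, -12, 20, 0.9],
    [0, 0, 0, 16, -12, 65, 0.9],
    [0, 0, 0, 16, -12, 110, 0.9],
    [0, 0, 0, 16, -12, 121, 0.9],
    [0, 0, 0, 16, -12, 122, 0.9]
  ]
}}

```text
t: 16.9
eef_pos: [0.6266, 0.2448, 0.0188]
eef_rot: [0.003, 0.518, 0.856, 0.001]
contact_force: [0.7, 0.5, -0.1]
width: 0.0299
```

Emit:
{"op": "carry_out", "data": {
  "targets": [
    [0, 0, 0, 0, 0, 0, 0.5],
    [0, 0, 0, 0, 0, 0, 0.5],
    [0, 0, 0, 0, 0, -50, 0.5],
    [0, 0, 0, 0, 0, -100, 0.48],
    [0, 0, 0, 0, 0, -150, 0.48]
  ]
}}

```text
t: 17.4
eef_pos: [0.6258, 0.245, 0.1714]
eef_rot: [0.003, 0.518, 0.856, 0.001]
contact_force: [0.3, 0.0, 0.8]
width: 0.0443
```

```bash
python3 -c "
from h import *
s,_=pose();print(s['eef_pos'],s['contact_force'],s['width'])
go(.533,-.0015,.16,150)
"
```

```text
[0.62580667 0.24500439 0.17139459] [0.25591488 0.04490824 0.75480255] 0.04432537368158932
t 17.40 yaw 117.7 w 0.0443 ROW [0.003, 0.006, -0.564] [-175.2, -196.7, 11.3] q7 -0.21
```

Emit:
{"op": "carry_out", "data": {
  "targets": [
    [0, 0, -0.15, -175, -197, 0, 0.48],
    [0, 0, -0.3, -175, -197, 0, 0.48],
    [0, 0, -0.45, -175, -197, 0, 0.48],
    [0, 0, -0.56, -175, -197, 11, 0.48],
    [0, 0, -0.56, -175, -197, 11, 0.48]
  ]
}}

```text
t: 17.9
eef_pos: [0.5372, 0.0095, 0.1624]
eef_rot: [0.004, 0.26, 0.966, 0.0]
contact_force: [0.8, -0.9, -0.0]
width: 0.0445
```

Emit:
{"op": "carry_out", "data": {
  "targets": [
    [0, 0, 0, -10, -14, 0, 0.48],
    [0, 0, 0, -10, -14, 0, 0.48]
  ]
}}

```text
t: 18.1
eef_pos: [0.5388, -0.0124, 0.1631]
eef_rot: [0.005, 0.263, 0.965, -0.001]
contact_force: [-0.5, 0.1, 0.0]
width: 0.0441
```

```bash
python3 -c "
from h import *
s,_=pose();print(s['eef_pos'])
p,d,c=shot('wrist','w9')
caps(c,p,d,.125,.42,.65,-.035,.045)
go(.533,-.001,.1115,150)
"
```

```text
[ 0.53880561 -0.01243504  0.16309312]
cap uv [458. 314.] c 0.5911 0.0439 r 20.1 z 0.1244
cap uv [327. 254.] c 0.5316 0.0001 r 16.2 z 0.1243
cap uv [205. 184.] c 0.4764 -0.0326 r 21.2 z 0.1242
cap uv [291.  87.] c 0.4609 0.0238 r 15.7 z 0.1243
t 18.15 yaw 149.7 w 0.0444 ROW [0.002, 0.01, -0.005] [10.1, 4.0, 51.7] q7 0.63
```

View pics/w9.png

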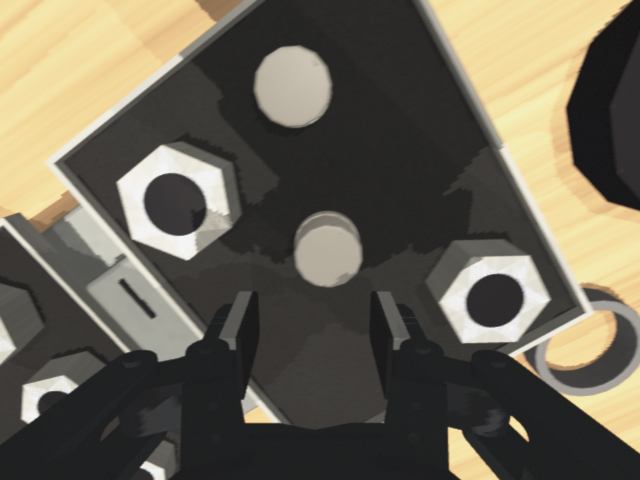

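Emit:
{"op": "carry_out", "data": {
  "targets": [
    [0, 0.01, 0, 11.5, 4, 15, 0.48],
    [0, 0.01, 0, 11.5, 4, 42, 0.48],
    [0, 0.01, 0, 11.5, 4, 52, 0.48],
    [0, 0.01, 0, 11.5, 4, 52, 0.9],
    [0, 0.01, 0, 11.5, 4, 52, 0.9]
  ]
}}

```text
t: 18.65
eef_pos: [0.532, 0.0009, 0.1114]
eef_rot: [0.0, 0.261, 0.965, 0.001]
contact_force: [0.2, 0.4, 0.6]
width: 0.0303
```

Emit:
{"op": "carry_out", "data": {
  "targets": [
    [0, 0, 0, 0, 0, 0, 0.9],
    [0, 0, 0, 0, 0, 0, 0.9],
    [0, 0, 0, 0, 0, -35, 0.9],
    [0, 0, 0, 0, 0, -70, 0.9]
  ]
}}

```text
t: 19.05
eef_pos: [0.5313, 0.0008, 0.1821]
eef_rot: [-0.001, 0.261, 0.965, 0.001]
contact_force: [1.2, -1.1, 0.2]
width: 0.0303
```

```bash
python3 -c "
from h import *
s,_=pose();print(s['eef_pos'],s['contact_force'],s['width'])
go(.60,.290,.14,150)
"
```

```text
[0.53132103 0.00078458 0.18212842] [ 1.1507692  -1.1082092   0.18327784] 0.030332758231885745
t 19.05 yaw 149.8 w 0.0303 ROW [0.002, -0.002, -0.004] [86.1, 284.4, 43.0] q7 0.64
```

Emit:
{"op": "carry_out", "data": {
  "targets": [
    [0, 0, 0, 88, 275, 0, 0.9],
    [0, 0, 0, 88, 275, 0, 0.9],
    [0, 0, 0, 88, 275, 0, 0.9],
    [0, 0, 0, 88, 275, 20, 0.9],
    [0, 0, 0, 88, 275, 40, 0.9]
  ]
}}

```text
t: 19.55
eef_pos: [0.5862, 0.2444, 0.1602]
eef_rot: [0.001, 0.261, 0.965, 0.003]
contact_force: [0.6, 0.1, 0.6]
width: 0.0305
```

```bash
python3 -c "
from h import *
s,_=pose();print(s['eef_pos'],s['contact_force'],s['width'])
go(.593,.283,.018,150)
"
```

```text
[0.58618585 0.24436758 0.16021421] [0.55255951 0.14017582 0.5632631 ] 0.030501987610705973
t 19.55 yaw 149.8 w 0.0305 ROW [0.006, 0.0, -0.004] [13.6, 36.0, 142.4] q7 0.24
```

Emit:
{"op": "carry_out", "data": {
  "targets": [
    [0, 0, 0, 13.6, 36, 40, 0.9],
    [0, 0, 0, 13.6, 36, 80, 0.9],
    [0, 0, 0, 13.6, 36, 120, 0.9],
    [0, 0, 0, 13.6, 36, 141, 0.9],
    [0, 0, 0, 13.6, 36, 142, 0.9]
  ]
}}

```text
t: 20.05
eef_pos: [0.5921, 0.2826, 0.0164]
eef_rot: [-0.0, 0.261, 0.965, 0.002]
contact_force: [-0.1, -0.3, 0.5]
width: 0.03
```

Emit:
{"op": "carry_out", "data": {
  "targets": [
    [0, 0, 0, 0, 0, 0, 0.5],
    [0, 0, 0, 0, 0, 0, 0.5],
    [0, 0, 0, 0, 0, -50, 0.5],
    [0, 0, 0, 0, 0, -100, 0.48],
    [0, 0, 0, 0, 0, -150, 0.48]
  ]
}}

```text
t: 20.55
eef_pos: [0.592, 0.282, 0.1697]
eef_rot: [0.0, 0.261, 0.965, 0.002]
contact_force: [0.9, 0.2, -0.1]
width: 0.0444
```

```bash
python3 -c "
from h import *
s,_=pose();print(s['eef_pos'],s['contact_force'],s['width'])
go(.461,.0235,.16,150)
"
```

```text
[0.59203314 0.28202496 0.16970004] [ 0.9013339   0.17191108 -0.05599945] 0.04435219425188535
t 20.55 yaw 149.8 w 0.0444 ROW [0.005, -0.001, -0.004] [-16.9, -289.4, 8.3] q7 0.20
```

Emit:
{"op": "carry_out", "data": {
  "targets": [
    [0, 0, 0, -17, -289, 0, 0.48],
    [0, 0, 0, -17, -289, 0, 0.48],
    [0, 0, 0, -17, -289, 0, 0.48],
    [0, 0, 0, -17, -289, 8, 0.48],
    [0, 0, 0, -17, -289, 8, 0.48]
  ]
}}

```text
t: 21.05
eef_pos: [0.4786, 0.0573, 0.1637]
eef_rot: [0.002, 0.261, 0.965, 0.002]
contact_force: [1.1, -1.3, -0.3]
width: 0.0442
```

```bash
python3 -c "
from h import *
go(.461,.0235,.14,150)
"
```

```text
t 21.05 yaw 149.8 w 0.0442 ROW [0.005, 0.002, -0.004] [-1.8, -38.2, 23.5] q7 0.49
```

Emit:
{"op": "carry_out", "data": {
  "targets": [
    [0, 0, 0, -2, -38, 0, 0.48],
    [0, 0, 0, -2, -38, 15, 0.48],
    [0, 0, 0, -2, -38, 20, 0.48],
    [0, 0, 0, -2, -38, 45, 0.48],
    [0, 0, 0, -2, -38, 52, 0.48]
  ]
}}

```text
t: 21.55
eef_pos: [0.4612, 0.0246, 0.1109]
eef_rot: [0.001, 0.26, 0.966, 0.002]
contact_force: [-0.7, -0.2, 0.5]
width: 0.0442
```

Emit:
{"op": "carry_out", "data": {
  "targets": [
    [0, 0, 0, 0, 0, 0, 0.9],
    [0, 0, 0, 0, 0, 0, 0.9],
    [0, 0, 0, 0, 0, 0, 0.9],
    [0, 0, 0, 0, 0, -35, 0.9],
    [0, 0, 0, 0, 0, -70, 0.9]
  ]
}}

```text
t: 22.05
eef_pos: [0.4603, 0.0247, 0.1819]
eef_rot: [0.001, 0.26, 0.966, 0.002]
contact_force: [1.2, -1.0, -0.4]
width: 0.0303
```

```bash
python3 -c "
from h import *
s,_=pose();print(s['eef_pos'],s['contact_force'],s['width'])
go(.574,.236,.15,150)
"
```

```text
[0.46034953 0.02468052 0.18186365] [ 1.21466063 -1.04542153 -0.38120189] 0.03034547534409878
t 22.05 yaw 149.9 w 0.0303 ROW [0.005, -0.0, -0.002] [7.6, 239.7, 33.1] q7 0.59
```

Emit:
{"op": "carry_out", "data": {
  "targets": [
    [0, 0, 0.15, 7, 60, 0, 0.9],
    [0, 0, 0.3, 7, 120, 0, 0.9],
    [0, 0, 0.45, 7, 170, 0, 0.9],
    [0, 0, 0.6, 7, 210, 15, 0.9],
    [0, 0, 0.75, 7, 236, 33, 0.9]
  ]
}}

```text
t: 22.55
eef_pos: [0.5751, 0.2362, 0.1521]
eef_rot: [0.001, 0.594, 0.805, 0.005]
contact_force: [0.3, 0.5, 0.3]
width: 0.0301
```

```bash
python3 -c "
from h import *
s,_=pose();print(s['eef_pos'],s['contact_force'],s['width'])
go(.567,.233,.13,60)
"
```

```text
[0.57506532 0.23621214 0.15208475] [0.28138358 0.51911034 0.30940341] 0.030077650186088073
t 22.55 yaw 107.2 w 0.0301 ROW [0.006, -0.008, 0.823] [-0.8, -8.8, 22.0] q7 -0.43
```

Emit:
{"op": "carry_out", "data": {
  "targets": [
    [0, 0, 0.15, -0.8, -8.8, 10, 0.9],
    [0, 0, 0.3, -0.8, -8.8, 22, 0.9],
    [0, 0, 0.45, -0.8, -8.8, 40, 0.9],
    [0, 0, 0.6, -0.8, -8.8, 50, 0.9],
    [0, 0, 0.75, -0.8, -8.8, 60, 0.9]
  ]
}}

```text
t: 23.05
eef_pos: [0.5674, 0.2337, 0.0921]
eef_rot: [-0.001, 0.847, 0.531, 0.005]
contact_force: [-0.5, 0.6, -0.1]
width: 0.0301
```

```bash
python3 -c "
from h import *
s,_=pose();print(s['eef_pos'],s['contact_force'],s['width'])
p,d,c=shot('wrist','w10')
go(.567,.233,.018,60)
"
```

```text
[0.56735981 0.23365387 0.09206786] [-0.49994722  0.55915512 -0.07658546] 0.030104606481355507
t 23.10 yaw 63.8 w 0.0299 ROW [0.001, -0.009, 0.066] [-0.8, 0.6, 72.6] q7 -1.11
```

View pics/w10.png

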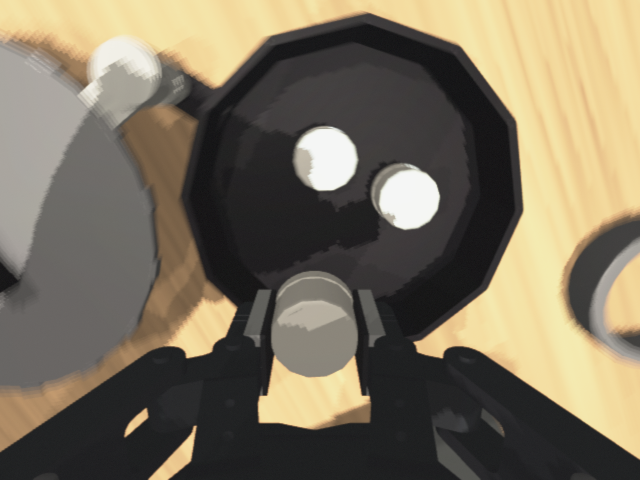

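Emit:
{"op": "carry_out", "data": {
  "targets": [
    [0, 0, 0.06, 1, 0.6, 30, 0.9],
    [0, 0, 0.06, 1, 0.6, 60, 0.9],
    [0, 0, 0.06, 1, 0.6, 73, 0.9],
    [0, 0, 0.06, 1, 0.6, 73, 0.9],
    [0, 0, 0.06, 1, 0.6, 73, 0.55]
  ]
}}

```text
t: 23.6
eef_pos: [0.5685, 0.2351, 0.0188]
eef_rot: [-0.002, 0.864, 0.503, 0.005]
contact_force: [-0.0, 0.2, -0.3]
width: 0.0383
```

Emit:
{"op": "carry_out", "data": {
  "targets": [
    [0, 0, 0, 0, 0, 0, 0.55],
    [0, 0, 0, 0, 0, -40, 0.55],
    [0, 0, 0, 0, 0, -90, 0.55],
    [0, 0, 0, 0, 0, -140, 0.48],
    [0, 0, 0, 0, 0, -190, 0.48]
  ]
}}

```text
t: 24.1
eef_pos: [0.5674, 0.2335, 0.2123]
eef_rot: [-0.002, 0.864, 0.503, 0.006]
contact_force: [1.3, 1.0, -0.0]
width: 0.0445
```

```bash
python3 -c "
from h import *
s,_=pose();print(s['eef_pos'],s['contact_force'],s['width'])
p,d,c=shot('top','t11')
cv2.imwrite('pics/t11z.png',cv2.resize(p[170:370,150:450,::-1],None,fx=2.6,fy=2.6,interpolation=cv2.INTER_CUBIC))
nuts(c,p,d,.097,.42,.68,-.34,-.15,minpx=30,tol=.008)
"
```

```text
[0.56742952 0.23347752 0.21232443] [ 1.32151387  1.03144457 -0.02766186] 0.044469092638856046
uv [380. 268.] c [ 0.4796 -0.2139] flat 13 ext [45.4 46.7 46.4] z 0.0971 [92. 91. 87.]
uv [409. 265.] c [ 0.4879 -0.2924] flat 27 ext [36.1 35.3 30.9] z 0.0936 [86. 84. 82.]
uv [376. 244.] c [ 0.5468 -0.2034] flat 47 ext [45.6 46.1 46.4] z 0.0973 [94. 92. 89.]
uv [374. 218.] c [ 0.6174 -0.2   ] flat 1 ext [28.4 35.6 29.3] z 0.0932 [77. 74. 71.]
uv [403. 215.] c [ 0.6233 -0.2809] flat 37 ext [44.9 47.1 48.1] z 0.0974 [91. 88. 85.]
```

View pics/t11z.png

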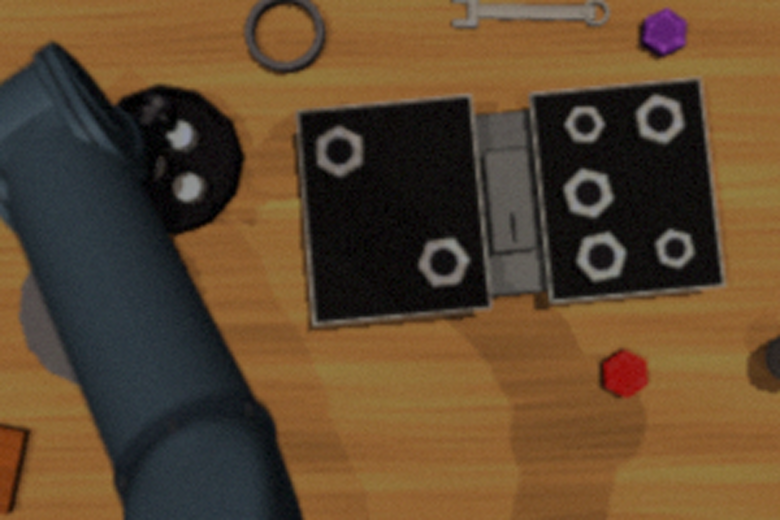

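```bash
python3 -c "
from h import *
go(.48,-.214,.19,-17)
"
```

```text
t 24.15 yaw 60.4 w 0.0444 ROW [-0.006, -0.026, 1.351] [-437.0, 142.1, 23.3] q7 -1.11
```

Emit:
{"op": "carry_out", "data": {
  "targets": [
    [0, 0, 0.15, -437, 142, 0, 0.3],
    [0, 0, 0.3, -437, 142, 0, 0.3],
    [0, 0, 0.45, -437, 142, 0, 0.3],
    [0, 0, 0.6, -437, 142, 0, 0.3],
    [0, 0, 0.75, -437, 142, 0, 0.3]
  ]
}}

```text
t: 24.65
eef_pos: [0.519, -0.0137, 0.2126]
eef_rot: [-0.005, 0.989, 0.149, 0.012]
contact_force: [0.5, -0.6, 0.7]
width: 0.0601
```

```bash
python3 -c "
from h import *
go(.48,-.214,.19,-17)
"
```

```text
t 24.65 yaw 17.1 w 0.0601 ROW [-0.014, -0.023, 0.596] [-96.8, 180.1, 18.8] q7 -1.35
```

Emit:
{"op": "carry_out", "data": {
  "targets": [
    [0, -0.02, 0.15, -97, 180, 19, 0.3],
    [0, -0.02, 0.3, -97, 180, 19, 0.3],
    [0, -0.02, 0.45, -97, 180, 19, 0.3],
    [0, -0.02, 0.6, -97, 180, 19, 0.3],
    [0, -0.02, 0.6, -97, 180, 19, 0.3]
  ]
}}

```text
t: 25.15
eef_pos: [0.4776, -0.2211, 0.1906]
eef_rot: [-0.005, 0.988, -0.156, 0.001]
contact_force: [0.9, 0.8, 0.2]
width: 0.0597
```

Emit:
{"op": "carry_out", "data": {
  "targets": [
    [0, 0, 0, 0, 0, 0, 0.3]
  ]
}}

```text
t: 25.25
eef_pos: [0.4774, -0.2225, 0.1912]
eef_rot: [-0.005, 0.988, -0.157, 0.002]
contact_force: [0.1, 0.2, 0.0]
width: 0.0596
```

```bash
python3 -c "
from h import *
s,_=pose();print(s['eef_pos'],yawnow(),s['dq'].round(2))
p,d,c=shot('wrist','w12')
nuts(c,p,d,.097,.42,.68,-.34,-.15,tol=.008)
W=cloud(c,d);m=(abs(W[...,2]-.071)<.01)&(abs(W[...,0]-.5)<.04)&(abs(W[...,1]+.25)<.02);print('floorR',np.median(W[m][:,2]))
go(.48,-.214,.08,-17)
"
```

```text
[ 0.47740181 -0.22246866  0.19122802] -18.055924695424434 [ 0.04 -0.01  0.02 -0.    0.01 -0.   -0.02]
uv [302. 246.] c [ 0.4799 -0.2132] flat 12 ext [46.3 45.5 46.7] z 0.0945 [141. 138. 131.]
uv [416. 200.] c [ 0.4875 -0.2869] flat 38 ext [17.8 15.5 23.9] z 0.0897 [68. 66. 66.]
uv [248. 146.] c [ 0.5455 -0.2022] flat 45 ext [45.6 46.  45.5] z 0.0945 [177. 176. 172.]
uv [335.   3.] c [ 0.6007 -0.2719] flat 42 ext [24.9 25.   3.3] z 0.0939 [186. 186. 179.]
uv [202.  19.] c [ 0.6151 -0.2029] flat 52 ext [14.8 22.  18.5] z 0.0899 [65. 63. 63.]
uv [183.  14.] c [ 0.6202 -0.1947] flat 20 ext [15.5 11.8 14. ] z 0.0899 [111. 109. 107.]
floorR 0.06876500338791497
t 25.30 yaw -18.0 w 0.0598 ROW [-0.01, -0.002, -0.018] [-0.4, -7.7, 111.5] q7 -1.47
```

View pics/w12.png

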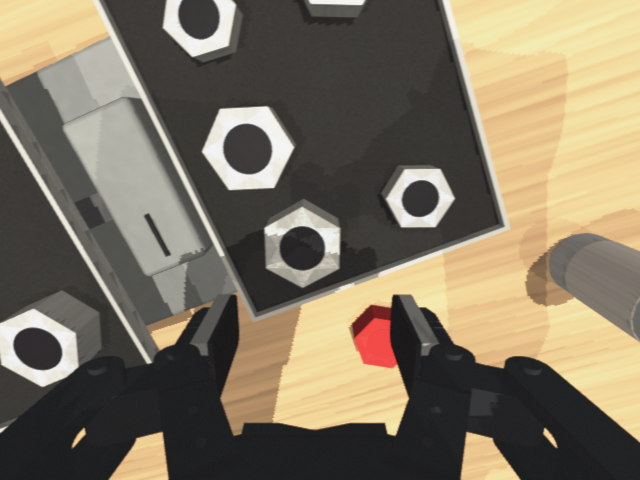

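Emit:
{"op": "carry_out", "data": {
  "targets": [
    [-0.01, 0, 0, -0.4, -8, 40, 0.3],
    [-0.01, 0, 0, -0.4, -8, 80, 0.3],
    [-0.01, 0, 0, -0.4, -8, 105, 0.3],
    [-0.01, 0, 0, -0.4, -8, 110, 0.3],
    [-0.01, 0, 0, -0.4, -8, 110, 0.8]
  ]
}}

```text
t: 25.8
eef_pos: [0.4805, -0.2125, 0.0817]
eef_rot: [-0.0, 0.988, -0.156, 0.001]
contact_force: [-0.6, -1.2, 0.8]
width: 0.0466
```

Emit:
{"op": "carry_out", "data": {
  "targets": [
    [0, 0, 0, 0, 0, 0, 0.8],
    [0, 0, 0, 0, 0, 0, 0.8],
    [0, 0, 0, 0, 0, 0, 0.8],
    [0, 0, 0, 0, 0, -40, 0.8],
    [0, 0, 0, 0, 0, -90, 0.8]
  ]
}}

```text
t: 26.3
eef_pos: [0.4787, -0.2119, 0.1714]
eef_rot: [-0.001, 0.988, -0.156, -0.001]
contact_force: [0.9, -0.7, -2.3]
width: 0.045
```

```bash
python3 -c "
from h import *
s,_=pose();print(s['eef_pos'],s['contact_force'],s['width'])
go(.53,.03,.19,0)
"
```

```text
[ 0.47869068 -0.21187921  0.17136749] [ 0.92821532 -0.69886209 -2.2703756 ] 0.04496955175548828
t 26.30 yaw -17.9 w 0.0450 ROW [-0.001, 0.003, -0.312] [-25.6, -246.0, -18.3] q7 -1.49
```

Emit:
{"op": "carry_out", "data": {
  "targets": [
    [0, 0, -0.15, -28, -225, -20, 0.8],
    [0, 0, -0.31, -28, -225, -20, 0.8],
    [0, 0, -0.31, -28, -225, -20, 0.8],
    [0, 0, -0.31, -28, -225, -20, 0.8],
    [0, 0, -0.31, -28, -225, -20, 0.8]
  ]
}}

```text
t: 26.8
eef_pos: [0.5218, 0.0158, 0.1928]
eef_rot: [-0.002, 1.0, 0.001, -0.0]
contact_force: [0.8, 0.2, -3.2]
width: 0.0447
```

Emit:
{"op": "carry_out", "data": {
  "targets": [
    [0, 0, 0, 0, 0, 0, 0.8]
  ]
}}

```text
t: 26.9
eef_pos: [0.5226, 0.021, 0.1937]
eef_rot: [-0.003, 1.0, 0.005, 0.001]
contact_force: [0.2, -0.4, -2.3]
width: 0.0445
```

```bash
python3 -c "
from h import *
s,_=pose();print(s['eef_pos'],s['contact_force'],s['width'])
go(.525,.01,.115,0)
"
```

```text
[0.52261649 0.02097772 0.19373774] [ 0.22872946 -0.42710101 -2.33208471] 0.04446236592290635
t 26.90 yaw 0.5 w 0.0445 ROW [-0.006, -0.001, 0.009] [2.2, 11.5, 78.7] q7 -1.69
```

Emit:
{"op": "carry_out", "data": {
  "targets": [
    [0, 0, 0, 2, 11, 40, 0.8],
    [0, 0, 0, 2, 11, 65, 0.8],
    [0, 0, 0, 2, 11, 77, 0.8],
    [0, 0, 0, 2, 11, 79, 0.8],
    [0, 0, 0, 2, 11, 79, 0.8]
  ]
}}

```text
t: 27.4
eef_pos: [0.5252, 0.0102, 0.1153]
eef_rot: [-0.003, 1.0, 0.004, 0.001]
contact_force: [0.1, 0.1, -1.0]
width: 0.0444
```

Emit:
{"op": "carry_out", "data": {
  "targets": [
    [0, 0, 0, 0, 0, 2, 0.4],
    [0, 0, 0, 0, 0, 2, 0.38],
    [0, 0, 0, 0, 0, -25, 0.38],
    [0, 0, 0, 0, 0, -60, 0.38],
    [0, 0, 0, 0, 0, -100, 0.38]
  ]
}}

```text
t: 27.9
eef_pos: [0.5247, 0.0095, 0.2168]
eef_rot: [-0.003, 1.0, 0.004, 0.001]
contact_force: [1.9, -0.6, 0.1]
width: 0.0529
```

```bash
python3 -c "
from h import *
s,_=pose();print(s['eef_pos'],s['contact_force'],s['width'])
go(.46,.20,.25,60)
"
```

```text
[0.52474666 0.00948381 0.2167666 ] [ 1.92748792 -0.60567386  0.14366689] 0.05290303293837972
t 27.90 yaw 0.5 w 0.0529 ROW [-0.005, -0.005, -1.038] [-63.0, -191.3, -32.1] q7 -1.67
```

```bash
python3 -c "
from h import *
go(.44,.32,.22,96)
"
```

```text
t 27.90 yaw 0.5 w 0.0529 ROW [-0.003, -0.007, -1.667] [-82.0, -311.3, -1.4] q7 -1.67
```

Emit:
{"op": "carry_out", "data": {
  "targets": [
    [0, 0, -0.15, -82, -311, -2, 0.3],
    [0, 0, -0.3, -82, -311, -2, 0.3],
    [0, 0, -0.45, -82, -311, -2, 0.3],
    [0, 0, -0.6, -82, -311, -2, 0.3],
    [0, 0, -0.75, -82, -311, -2, 0.3]
  ]
}}

```text
t: 28.4
eef_pos: [0.4587, 0.2525, 0.2207]
eef_rot: [-0.003, 0.928, 0.373, 0.003]
contact_force: [1.7, 0.3, -0.3]
width: 0.0598
```

```bash
python3 -c "
from h import *
p,d,c=shot('top','t13')
cv2.imwrite('pics/t13z.png',cv2.resize(p[170:370,150:450,::-1],None,fx=2.6,fy=2.6,interpolation=cv2.INTER_CUBIC))
W=cloud(c,d)
for n,(x,y) in (('L',(.60,-.03)),('L2',(.47,.04)),('R',(.56,-.26)),('R2',(.59,-.24))):
  m=(np.hypot(W[...,0]-x,W[...,1]-y)<.022)&(W[...,2]>.05)&(W[...,2]<.13);print(n,np.nanmedian(W[m][:,2]),m.sum())
p,d,c=shot('scene','s13')
W=cloud(c,d)
for n,(x,y) in (('L',(.60,-.03)),('L2',(.47,.04)),('R',(.56,-.26)),('R2',(.59,-.24))):
  m=(np.hypot(W[...,0]-x,W[...,1]-y)<.022)&(W[...,2]>.05)&(W[...,2]<.13);print(n,np.nanmedian(W[m][:,2]),m.sum())
go(.44,.32,.22,96)
"
```

```text
L 0.08548053603003236 196
L2 0.08583176015572017 200
R 0.08805082942571779 204
R2 0.0878261143120307 197
L 0.08788777896948013 186
L2 0.08783363639997513 102
R 0.0888155951334031 243
R2 0.08896043161913485 144
t 28.50 yaw 44.3 w 0.0600 ROW [-0.001, -0.013, -0.902] [30.9, -55.1, 1.7] q7 -1.50
```

View pics/t13z.png

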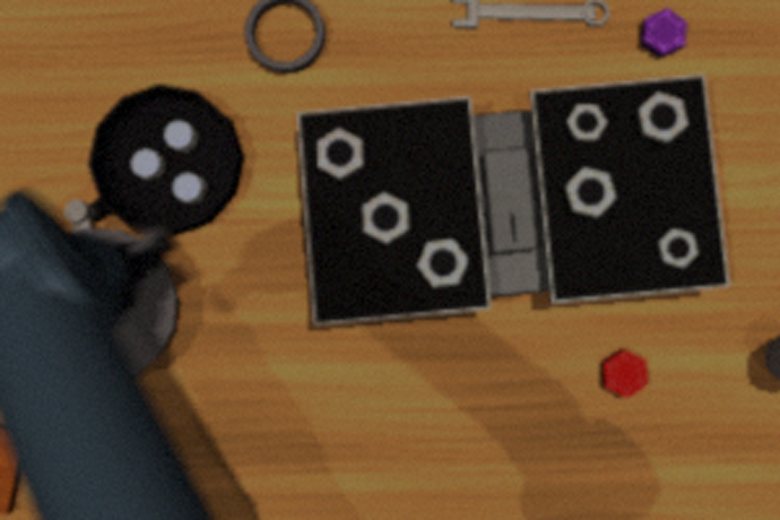

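View pics/s13.png

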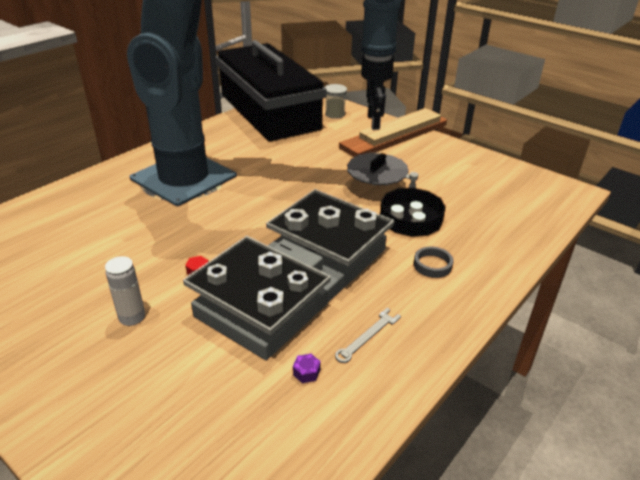

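Emit:
{"op": "carry_out", "data": {
  "targets": [
    [0, 0, -0.15, 31, -55, 5, 0.3],
    [0, 0, -0.3, 31, -55, 5, 0.3],
    [0, 0, -0.45, 31, -55, 5, 0.3],
    [0, 0, -0.6, 31, -55, 5, 0.3],
    [0, 0, -0.75, 31, -55, 5, 0.3]
  ]
}}

```text
t: 29.0
eef_pos: [0.4405, 0.3201, 0.2175]
eef_rot: [-0.003, 0.727, 0.687, 0.006]
contact_force: [0.8, 0.3, -0.5]
width: 0.0596
```

Emit:
{"op": "carry_out", "data": {
  "targets": [
    [0, 0, -0.15, 0, 0, 20, 0.3],
    [0, 0, -0.15, 0, 0, 40, 0.3],
    [0, 0, -0.15, 0, 0, 40, 0.3]
  ]
}}

```text
t: 29.3
eef_pos: [0.4399, 0.3192, 0.1761]
eef_rot: [-0.003, 0.674, 0.739, 0.004]
contact_force: [-0.0, -0.3, -0.5]
width: 0.0597
```

```bash
python3 -c "
from h import *
s,_=pose();print(s['eef_pos'],yawnow(),s['dq'].round(2))
p,d,c=shot('wrist','w14')
W=cloud(c,d)
m=(W[...,2]>.08)&(W[...,2]<.105)&(abs(W[...,0]-.44)<.06)&(abs(W[...,1]-.32)<.06)
P=W[m]; print(m.sum(),np.median(P,0)); r=cv2.minAreaRect((P[:,:2]*1000).astype(np.float32)); print(r,cv2.boxPoints(r))
go(.44,.32,.0825,96)
"
```

```text
[0.43992094 0.31918763 0.17606134] 95.30344255140179 [-0.   -0.03 -0.   -0.03 -0.02  0.03  0.  ]
2883 [0.439547   0.32824862 0.09130323]
((439.8218078613281, 325.234375), (16.015512466430664, 65.78604888916016), 6.980714321136475) [[427.87576 356.91034]
 [435.87106 291.61194]
 [451.76785 293.5584 ]
 [443.77255 358.8568 ]]
t 29.35 yaw 95.3 w 0.0596 ROW [0.004, -0.011, -0.012] [-0.9, -0.9, 94.8] q7 -0.85
```

View pics/w14.png

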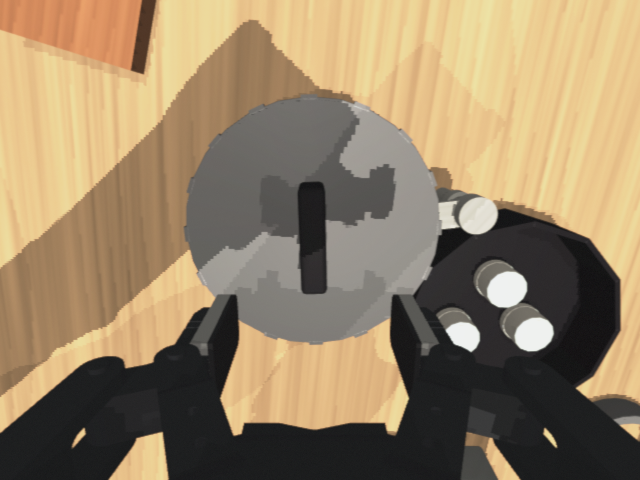

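Emit:
{"op": "carry_out", "data": {
  "targets": [
    [0, -0.01, -0.02, 5, 0, 45, 0.3],
    [0, -0.01, -0.02, 5, 0, 85, 0.3],
    [0, -0.01, -0.02, 5, 0, 93, 0.3],
    [0, -0.01, -0.02, 5, 0, 93, 0.9],
    [0, -0.01, -0.02, 5, 0, 93, 0.9]
  ]
}}

```text
t: 29.85
eef_pos: [0.4417, 0.3269, 0.0866]
eef_rot: [0.001, 0.667, 0.745, 0.004]
contact_force: [0.4, -0.1, 0.4]
width: 0.0314
```

Emit:
{"op": "carry_out", "data": {
  "targets": [
    [0, 0, 0, 0, 0, 0, 0.9],
    [0, 0, 0, 0, 0, 0, 0.9],
    [0, 0, 0, 0, 0, 0, 0.9]
  ]
}}

```text
t: 30.15
eef_pos: [0.4386, 0.3266, 0.0878]
eef_rot: [0.001, 0.666, 0.746, 0.001]
contact_force: [-10.5, -2.4, 6.0]
width: 0.0142
```

```bash
python3 -c "
from h import *
s,_=pose();print(s['eef_pos'],s['contact_force'],s['width'],yawnow())
arc((.543,.344),-.13,-.65,5)
"
```

```text
[0.43858583 0.32657273 0.08779342] [-10.50716684  -2.3819876    5.96217061] 0.014160119851398653 96.43579599872847
-0.13 [-13.7, 1.6, -0.0]
-0.26 [-27.0, 5.0, -0.0]
-0.39 [-39.8, 10.1, -0.0]
-0.52 [-51.8, 16.8, -0.0]
-0.65 [-62.8, 25.0, 0.0]
```

```bash
python3 -c "
from h import *
arc((.542,.346),-.14,-.70,5)
"
```

```text
-0.14 [-14.6, 2.1, -0.0]
-0.28 [-28.7, 6.2, -0.0]
-0.42 [-42.1, 12.3, -0.0]
-0.56 [-54.6, 20.1, 0.0]
-0.7 [-65.8, 29.6, 0.0]
```

Emit:
{"op": "carry_out", "data": {
  "targets": [
    [0, 0, -0.14, -14.6, 2.1, 0, 0.9],
    [0, 0, -0.28, -28.7, 6.2, 0, 0.9],
    [0, 0, -0.42, -42.1, 12.3, 0, 0.9],
    [0, 0, -0.56, -54.6, 20.1, 0, 0.9],
    [0, 0, -0.7, -65.8, 29.6, 0, 0.9]
  ]
}}

```text
t: 30.65
eef_pos: [0.4757, 0.2643, 0.0892]
eef_rot: [0.001, 0.367, 0.93, 0.002]
contact_force: [-0.7, 2.0, -4.2]
width: 0.0141
```

```bash
python3 -c "
from h import *
s,_=pose();print(s['eef_pos'],s['contact_force'],s['ft_torque'],s['width'],yawnow())
arc((.542,.346),-.14,-.70,5)
"
```

```text
[0.47569114 0.26434778 0.08923145] [-0.70864946  1.96685101 -4.23614241] [0.51815663 0.29185347 0.13569505] 0.014108225482425383 136.87968283824128
-0.14 [-14.6, 2.1, 0.0]
-0.28 [-28.7, 6.1, 0.1]
-0.42 [-42.1, 12.1, 0.1]
-0.56 [-54.6, 20.0, 0.2]
-0.7 [-65.9, 29.4, 0.2]
```

Emit:
{"op": "carry_out", "data": {
  "targets": [
    [0, 0, -0.14, -14.6, 2.1, 1, 0.9],
    [0, 0, -0.28, -28.7, 6.1, 1, 0.9],
    [0, 0, -0.42, -42.1, 12.1, 1, 0.9],
    [0, 0, -0.56, -54.6, 20, 1, 0.9],
    [0, 0, -0.7, -65.9, 29.4, 1, 0.9]
  ]
}}

```text
t: 31.15
eef_pos: [0.5442, 0.2411, 0.0896]
eef_rot: [0.002, 0.024, 1.0, 0.002]
contact_force: [-2.0, 5.1, -6.2]
width: 0.0142
```

```bash
python3 -c "
from h import *
s,_=pose();print(s['eef_pos'],s['contact_force'],s['ft_torque'],s['width'],yawnow())
arc((.542,.346),-.14,-.60,5)
"
```

```text
[0.54415957 0.24112123 0.08958072] [-1.96925208  5.11981816 -6.15677671] [1.08367216 0.55873718 0.10497748] 0.014154180964871955 177.30609614641403
-0.14 [-14.5, 2.0, 0.1]
-0.255 [-26.2, 5.2, 0.1]
-0.37 [-37.4, 9.6, 0.2]
-0.485 [-48.0, 15.4, 0.2]
-0.6 [-57.9, 22.3, 0.3]
```

Emit:
{"op": "carry_out", "data": {
  "targets": [
    [0, 0, -0.14, -14.5, 2, 1.5, 0.9],
    [0, 0, -0.255, -26.2, 5.2, 1.5, 0.9],
    [0, 0, -0.37, -37.4, 9.6, 1.5, 0.9],
    [0, 0, -0.485, -48, 15.4, 1.5, 0.9],
    [0, 0, -0.58, -56.5, 21, 1.5, 0.9]
  ]
}}

```text
t: 31.65
eef_pos: [0.6007, 0.2593, 0.0891]
eef_rot: [0.001, -0.265, 0.964, 0.001]
contact_force: [-9.9, -2.6, -3.6]
width: 0.0142
```

Emit:
{"op": "carry_out", "data": {
  "targets": [
    [0, 0, 0, 0, 0, 0, 0.9]
  ]
}}

```text
t: 31.75
eef_pos: [0.5993, 0.2585, 0.0892]
eef_rot: [-0.001, -0.266, 0.964, 0.0]
contact_force: [-4.5, -0.3, -4.4]
width: 0.0143
```

```bash
python3 -c "
from h import *
s,_=pose();print(s['eef_pos'],s['contact_force'],s['ft_torque'],s['width'],yawnow())
"
```

```text
[0.5993449  0.25852876 0.08918813] [-4.4936133  -0.3309994  -4.41091292] [-0.17675336  0.97919222 -0.35419156] 0.014261961902637439 -149.18277361561616
```

Emit:
{"op": "carry_out", "data": {
  "targets": [
    [0, 0, 0.14, 0, 0, 1.1, 0.9],
    [0, 0, 0.28, 0, 0, 2.2, 0.9],
    [0, 0, 0.42, 0, 0, 3.4, 0.9],
    [0, 0, 0.56, 0, 0, 4.5, 0.9],
    [0, 0, 0.7, 0, 0, 5.6, 0.9]
  ]
}}

```text
t: 32.25
eef_pos: [0.5971, 0.2592, 0.0841]
eef_rot: [-0.003, 0.084, 0.996, -0.0]
contact_force: [-5.9, 4.4, -5.6]
width: 0.0141
```

```bash
python3 -c "
from h import *
s,_=pose();print(s['eef_pos'],s['contact_force'],s['ft_torque'],s['width'],yawnow())
"
```

```text
[0.59710729 0.25916938 0.08407214] [-5.90659423  4.3780976  -5.62302962] [0.52788651 1.22216275 0.09330845] 0.014075426338429788 170.4149172498098
```

Emit:
{"op": "carry_out", "data": {
  "targets": [
    [0, 0, 0.15, -1, 0, 1.2, 0.9],
    [0, 0, 0.3, -2, 0, 2.4, 0.9],
    [0, 0, 0.45, -2, 0, 3.6, 0.9],
    [0, 0, 0.6, -2, 0, 4.8, 0.9],
    [0, 0, 0.75, -2, 0, 6.0, 0.9]
  ]
}}

```text
t: 32.75
eef_pos: [0.5971, 0.2605, 0.0786]
eef_rot: [-0.004, 0.443, 0.897, -0.001]
contact_force: [-5.0, 3.3, -8.0]
width: 0.0136
```

Emit:
{"op": "carry_out", "data": {
  "targets": [
    [0, 0, 0.04, 0, 0, 0.5, 0.9],
    [0, 0, 0.04, 0, 0, 0.5, 0.9]
  ]
}}

```text
t: 32.95
eef_pos: [0.5947, 0.2589, 0.0781]
eef_rot: [-0.005, 0.46, 0.888, -0.004]
contact_force: [-6.3, -2.5, -3.9]
width: 0.0142
```

```bash
python3 -c "
from h import *
s,_=pose();print(s['eef_pos'],s['contact_force'],s['ft_torque'],s['width'],yawnow())
"
```

```text
[0.5946841  0.25891616 0.07813688] [-6.30834062 -2.48192551 -3.87536972] [-0.62672923  1.11877244  0.60607556] 0.014241156330814716 125.18443568963133
```

Emit:
{"op": "carry_out", "data": {
  "targets": [
    [0, 0, 0.06, -2, 0, 1, 0.9],
    [0, 0, 0.06, -3, 0, 1, 0.9]
  ]
}}

```text
t: 33.15
eef_pos: [0.5926, 0.2572, 0.0775]
eef_rot: [-0.007, 0.485, 0.874, -0.006]
contact_force: [-8.7, 1.2, -3.4]
width: 0.0143
```

```bash
python3 -c "
from h import *
s,_=pose();print(s['eef_pos'],s['contact_force'],s['ft_torque'],s['width'],yawnow())
"
```

```text
[0.59264249 0.25723074 0.07746548] [-8.69965123  1.16878294 -3.35797924] [0.41497185 1.93045278 1.38362977] 0.014303459492835433 121.93636732985523
```

Emit:
{"op": "carry_out", "data": {
  "targets": [
    [0, 0, 0, 0, 0, 0, 0.3],
    [0, 0, 0, 0, 0, 0, 0.3],
    [0, 0, 0, 0, 0, -40, 0.3],
    [0, 0, 0, 0, 0, -85, 0.3],
    [0, 0, 0, 0, 0, -100, 0.3]
  ]
}}

```text
t: 33.65
eef_pos: [0.5977, 0.2591, 0.1837]
eef_rot: [-0.004, 0.486, 0.874, -0.002]
contact_force: [-0.3, 0.5, 0.3]
width: 0.0597
```

Emit:
{"op": "carry_out", "data": {
  "targets": [
    [0, 0, -0.05, 0, 0, 0, 0.3],
    [0, 0, -0.05, 0, 0, 0, 0.3]
  ]
}}

```text
t: 33.85
eef_pos: [0.5994, 0.2593, 0.186]
eef_rot: [-0.003, 0.464, 0.886, 0.0]
contact_force: [0.7, -0.2, -1.2]
width: 0.0598
```

```bash
python3 -c "
from h import *
s,_=pose();print(s['eef_pos'],yawnow(),s['dq'].round(2))
p,d,c=shot('wrist','w16')
W=cloud(c,d)
m=(W[...,2]>.069)&(W[...,2]<.095)&(abs(W[...,0]-.6)<.06)&(abs(W[...,1]-.258)<.06)
P=W[m]; print(m.sum(),np.median(P,0)); r=cv2.minAreaRect((P[:,:2]*1000).astype(np.float32)); print(r,cv2.boxPoints(r))
m=(W[...,2]<.066)&(np.hypot(W[...,0]-.6,W[...,1]-.258)<.07);print('lid top',np.median(W[m][:,2]))
z=np.load('pics/w1.npz');W=cloud(z,z['d']);m=(W[...,2]<.066)&(np.hypot(W[...,0]-.6,W[...,1]-.258)<.07);print('lid top before',np.median(W[m][:,2]))
"
```

```text
[0.59935167 0.25928364 0.18603689] 124.6784090587221 [-0.01  0.03  0.02  0.03 -0.01 -0.   -0.04]
2430 [0.59333758 0.25866024 0.08013948]
((594.65234375, 256.3992004394531), (15.896193504333496, 65.1281509399414), 34.81332015991211) [[569.5358  278.59726]
 [606.71783 225.12596]
 [619.76886 234.20114]
 [582.58685 287.67242]]
lid top 0.05044384638637923
lid top before 0.05046358367478796
```

View pics/w16.png

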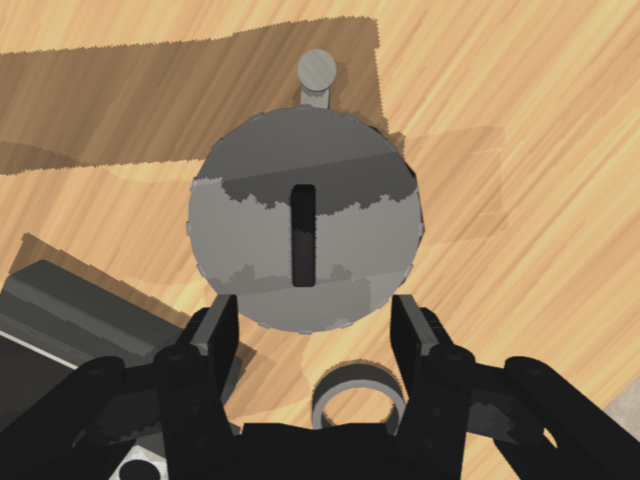

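Emit:
{"op": "carry_out", "data": {
  "targets": [
    [0, 0, 0, -150, -80, -30, 0.3],
    [0, 0, 0, -150, -80, -30, 0.3],
    [0, 0, 0, -200, -150, -30, 0.3],
    [0, 0, 0, -200, -200, -30, 0.3],
    [0, 0, 0, -200, -240, -30, 0.3]
  ]
}}

```text
t: 34.4
eef_pos: [0.5564, 0.0208, 0.2104]
eef_rot: [-0.003, 0.466, 0.885, -0.001]
contact_force: [0.8, -0.3, 0.2]
width: 0.0599
```

```bash
cat >> h.py <<'E'
def lidtop(z,zt=.08):
    p,d=z['p'],z['d']; W=cloud(z,d)
    box=np.zeros((480,640),bool); box[195:270,170:250]=1
    bar=(box&(W[...,2]>.068)&(p.sum(-1)<150))
    ys,xs=np.nonzero(bar); P=np.array([ray(z,u,v,zt) for u,v in zip(xs,ys)])
    q=P[:,:2]-P[:,:2].mean(0); w,V=np.linalg.eigh(q.T@q); a=np.degrees(np.arctan2(V[1,1],V[0,1]))%180
    m=box&(abs(W[...,2]-.0505)<.006)&(np.hypot(W[...,0]-.6,W[...,1]-.257)<.1)
    m=cv2.morphologyEx((m|bar).astype(np.uint8),cv2.MORPH_OPEN,np.ones((5,5)))
    c=max(cv2.findContours(m,0,cv2.CHAIN_APPROX_NONE)[0],key=cv2.contourArea)
    R=np.array([ray(z,u,v,.0505)[:2] for u,v in c[:,0]]).astype(np.float32)*1000
    print('bar',P.mean(0).round(4),'ang %.1f'%a,len(P),'lid circ',cv2.minEnclosingCircle(R), 'rect',cv2.minAreaRect((P[:,:2]*1000).astype(np.float32)))
E
python3 -c "
from h import *
s,_=pose();print(s['eef_pos'])
p,d,c=shot('top','t17')
cv2.imwrite('pics/t17z.png',cv2.resize(p[170:370,150:450,::-1],None,fx=2.6,fy=2.6,interpolation=cv2.INTER_CUBIC))
for f in('top0','t17'): lidtop(np.load('pics/%s.npz'%f))
"
```

```text
[0.55638309 0.02079907 0.21043433]
bar [0.5999 0.2548 0.08  ] ang 127.9 153 lid circ ((588.9097900390625, 290.5150451660156), 36.14833450317383) rect ((599.76513671875, 254.86904907226562), (18.600738525390625, 66.02922058105469), 37.938167572021484)
bar [0.5996 0.2439 0.08  ] ang 121.4 159 lid circ ((592.2103881835938, 262.03326416015625), 38.997474670410156) rect ((619.498291015625, 211.18618774414062), (19.626522064208984, 161.31137084960938), 30.983318328857422)
```

View pics/t17z.png

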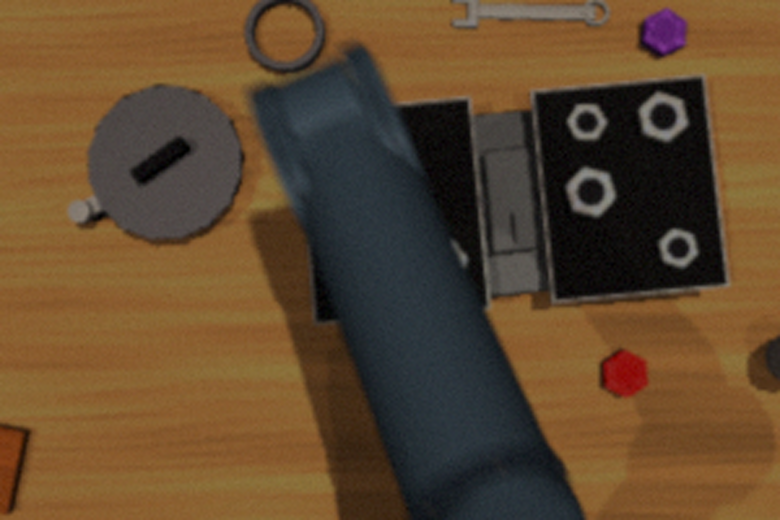

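```bash
python3 -c "
from h import *
for f in('top0','t17'):
    z=np.load('pics/%s.npz'%f); p,d=z['p'],z['d']; W=cloud(z,d)
    box=np.zeros((480,640),bool); box[212:250,190:236]=1
    bar=(box&(p.max(-1)<42)&(np.hypot(W[...,0]-.6,W[...,1]-.256)<.06)).astype(np.uint8)
    k,l,st,ce=cv2.connectedComponentsWithStats(bar); i=1+np.argmax(st[1:,4])
    ys,xs=np.nonzero(l==i); P=np.array([ray(z,u,v,.08)[:2] for u,v in zip(xs,ys)])
    q=P-P.mean(0); w,V=np.linalg.eigh(q.T@q); print(f,'bar',st[i],ce[i],P.mean(0),np.degrees(np.arctan2(V[1,1],V[0,1]))%180, 'post', end=' ')
    hsv=cv2.cvtColor(p,cv2.COLOR_RGB2HSV)
    m=(hsv[...,1]<110)*1; m=m.astype(np.uint8); m[:,:174]=0;m[:,246:]=0;m[:195]=0;m[275:]=0
    c=max(cv2.findContours(cv2.morphologyEx(m,cv2.MORPH_OPEN,np.ones((11,11))),0,cv2.CHAIN_APPROX_NONE)[0],key=cv2.contourArea)
    e=cv2.fitEllipse(c); print(e, ray(z,*e[0],.0505))
"
```

```text
top0 bar [200 221  23  19 188] [210.59042553 229.64893617] [0.59820387 0.25210985] 126.67237738956545 post ((211.97901916503906, 230.7711944580078), (57.683258056640625, 59.683658599853516), 61.49025344848633) [0.59837483 0.25502541 0.0505    ]
t17 bar [201 223  22  18 182] [211.66483516 231.37362637] [0.59329364 0.24910599] 124.64355517630187 post ((212.7568359375, 232.32493591308594), (57.66658020019531, 59.82930374145508), 51.72422409057617) [0.59387036 0.25280335 0.0505    ]
```

```bash
python3 -c "
from h import *
go(.595,.257,.15,124.8)
"
```

```text
t 34.45 yaw 123.9 w 0.0597 ROW [-0.014, -0.003, -0.015] [179.1, 173.9, 57.4] q7 0.21
```

Emit:
{"op": "carry_out", "data": {
  "targets": [
    [-0.01, 0, -0.01, 179, 174, 30, 0.3],
    [-0.01, 0, -0.01, 179, 174, 45, 0.3],
    [-0.01, 0, -0.01, 179, 174, 57, 0.3],
    [-0.01, 0, -0.01, 179, 174, 57, 0.3],
    [-0.01, 0, -0.01, 179, 174, 57, 0.3]
  ]
}}

```text
t: 34.95
eef_pos: [0.5947, 0.2594, 0.149]
eef_rot: [-0.003, 0.466, 0.885, -0.002]
contact_force: [0.9, 0.1, 0.7]
width: 0.0596
```

Emit:
{"op": "carry_out", "data": {
  "targets": [
    [0, 0, 0, 3, 6, 0, 0.3],
    [0, 0, 0, 3, 6, 0, 0.3]
  ]
}}

```text
t: 35.15
eef_pos: [0.5968, 0.2675, 0.1477]
eef_rot: [-0.004, 0.465, 0.885, -0.002]
contact_force: [-0.2, 0.2, -0.5]
width: 0.0597
```

```bash
python3 -c "
from h import *
go(.595,.257,.069,124.8)
"
```

```text
t 35.15 yaw 124.6 w 0.0597 ROW [-0.007, -0.005, -0.003] [-8.0, -6.9, 78.7] q7 -0.20
```

Emit:
{"op": "carry_out", "data": {
  "targets": [
    [-0.01, -0.005, 0, -8, -7, 20, 0.3],
    [-0.01, -0.005, 0, -8, -7, 60, 0.3],
    [-0.01, -0.005, 0, -8, -7, 79, 0.3],
    [-0.01, -0.005, 0, -8, -7, 79, 0.3],
    [-0.01, -0.005, 0, -8, -7, 79, 0.9]
  ]
}}

```text
t: 35.65
eef_pos: [0.5955, 0.2566, 0.0695]
eef_rot: [0.001, 0.465, 0.885, 0.002]
contact_force: [0.1, 1.1, -0.8]
width: 0.0467
```

Emit:
{"op": "carry_out", "data": {
  "targets": [
    [0, 0, 0, 0, 0, 0, 0.9],
    [0, 0, 0, 0, 0, 0, 0.9],
    [0, 0, 0, 0, 0, 0, 0.9],
    [0, 0, 0, 0, 0, 0, 0.9]
  ]
}}

```text
t: 36.05
eef_pos: [0.5958, 0.2561, 0.0704]
eef_rot: [0.002, 0.465, 0.885, 0.001]
contact_force: [-1.8, -3.5, 6.6]
width: 0.0148
```

```bash
python3 -c "
from h import *
s,_=pose();print(s['eef_pos'],s['contact_force'],s['ft_torque'],s['width'],yawnow())
arc((.542,.346),-.05,-.09,2)
"
```

```text
[0.59583861 0.25610133 0.07037972] [-1.76206048 -3.53681428  6.58348641] [-0.67947943  0.5451412   0.4026542 ] 0.014802412631057194 124.56705575180779
-0.05 [-0.2, 5.2, 0.0]
-0.09 [-0.2, 9.4, 0.0]
```

Push the lid back to the swing stop (+tool y), rotating anticlockwise with it.

Emit:
{"op": "carry_out", "data": {
  "targets": [
    [0, 0, -0.02, 0, 2.5, 0, 0.9],
    [0, 0, -0.05, 0, 5.2, 0, 0.9],
    [0, 0, -0.05, 0, 7, 0, 0.9],
    [0, 0, -0.05, 0, 7, 0, 0.9]
  ]
}}

```text
t: 36.45
eef_pos: [0.6006, 0.259, 0.07]
eef_rot: [0.001, 0.443, 0.897, -0.0]
contact_force: [-5.4, -5.4, 6.6]
width: 0.0147
```

```bash
python3 -c "
from h import *
s,_=pose();print(s['eef_pos'],s['contact_force'],s['ft_torque'],s['width'],yawnow())
"
```

```text
[0.60060755 0.25902029 0.07004557] [-5.36401397 -5.43142842  6.6091275 ] [-0.91836941  1.41184503  0.42607929] 0.014731178728879926 127.47101380044003
```

Emit:
{"op": "carry_out", "data": {
  "targets": [
    [0, 0, 0, 0, 3, 0, 0.9],
    [0, 0, 0.05, 0, 3, 0, 0.9],
    [0, 0, 0.07, 0, 3, 0, 0.9],
    [0, 0, 0.07, 0, 3, 0, 0.9]
  ]
}}

```text
t: 36.85
eef_pos: [0.5995, 0.2579, 0.0689]
eef_rot: [-0.0, 0.472, 0.882, -0.005]
contact_force: [-10.6, -9.9, 11.0]
width: 0.0146
```

```bash
python3 -c "
from h import *
s,_=pose();print(s['eef_pos'],s['contact_force'],s['ft_torque'],s['width'],yawnow())
"
```

```text
[0.59949226 0.25791243 0.06891356] [-10.56480664  -9.86297098  11.00122816] [-1.97993783  2.75215556  1.62219887] 0.014569572339842725 123.67009243867574
```

Emit:
{"op": "carry_out", "data": {
  "targets": [
    [0, 0, 0, 0, 0, 0, 0.3],
    [0, 0, 0, 0, 0, 0, 0.3],
    [0, 0, 0, 0, 0, -40, 0.3],
    [0, 0, 0, 0, 0, -85, 0.3],
    [0, 0, 0, 0, 0, -120, 0.3]
  ]
}}

```text
t: 37.35
eef_pos: [0.6013, 0.2604, 0.1915]
eef_rot: [0.0, 0.472, 0.882, -0.003]
contact_force: [0.1, 0.3, -0.2]
width: 0.0598
```

Emit:
{"op": "carry_out", "data": {
  "targets": [
    [0, 0, -0.05, -250, 0, -30, 0.3],
    [0, 0, -0.05, -250, 0, -30, 0.3],
    [0, 0, -0.05, -250, -60, -30, 0.3],
    [0, 0, -0.05, -250, -110, -30, 0.3],
    [0, 0, -0.05, -250, -150, -30, 0.3]
  ]
}}

```text
t: 37.85
eef_pos: [0.6431, 0.0308, 0.218]
eef_rot: [0.001, 0.451, 0.893, -0.002]
contact_force: [0.5, -0.1, 0.6]
width: 0.0597
```

```bash
python3 -c "
from h import *
s,_=pose();print(s['eef_pos'])
shot('top','t18')
for f in('top0','t17','t18'):
    z=np.load('pics/%s.npz'%f); p,d=z['p'],z['d']; W=cloud(z,d)
    box=np.zeros((480,640),bool); box[212:250,190:236]=1
    bar=(box&(p.max(-1)<42)&(np.hypot(W[...,0]-.6,W[...,1]-.256)<.06)).astype(np.uint8)
    k,l,st,ce=cv2.connectedComponentsWithStats(bar); i=1+np.argmax(st[1:,4])
    ys,xs=np.nonzero(l==i); P=np.array([ray(z,u,v,.08)[:2] for u,v in zip(xs,ys)])
    q=P-P.mean(0); w,V=np.linalg.eigh(q.T@q); print(f,'bar',ce[i],P.mean(0),np.degrees(np.arctan2(V[1,1],V[0,1]))%180, end=' ')
    hsv=cv2.cvtColor(p,cv2.COLOR_RGB2HSV)
    m=((hsv[...,1]<110)*1).astype(np.uint8); m[:,:174]=0;m[:,246:]=0;m[:195]=0;m[275:]=0
    c=max(cv2.findContours(cv2.morphologyEx(m,cv2.MORPH_OPEN,np.ones((11,11))),0,cv2.CHAIN_APPROX_NONE)[0],key=cv2.contourArea)
    e=cv2.fitEllipse(c); print(e[0], ray(z,*e[0],.0505))
"
```

```text
[0.64312737 0.03076502 0.21796262]
top0 bar [210.59042553 229.64893617] [0.59820387 0.25210985] 126.67237738956545 (211.97901916503906, 230.7711944580078) [0.59837483 0.25502541 0.0505    ]
t17 bar [211.66483516 231.37362637] [0.59329364 0.24910599] 124.64355517630187 (212.7568359375, 232.32493591308594) [0.59387036 0.25280335 0.0505    ]
t18 bar [210.64640884 229.58563536] [0.59837749 0.25195376] 127.0819121679894 (211.9540557861328, 230.79319763183594) [0.59831353 0.25509656 0.0505    ]
```

```bash
python3 -c "
from h import *
go(.42,.28,.26)
"
```

```text
t 37.90 yaw 125.9 w 0.0597 ROW [-0.011, 0.009, -0.0] [339.8, -26.4, -44.9] q7 0.24
```

Emit:
{"op": "carry_out", "data": {
  "targets": [
    [0, 0, 0, 340, -26, -45, 0.3],
    [0, 0, 0, 340, -26, -45, 0.3],
    [0, 0, 0, 340, -26, -45, 0.3],
    [0, 0, 0, 340, -26, -45, 0.3],
    [0, 0, 0, 340, -26, -45, 0.3]
  ]
}}

```text
t: 38.4
eef_pos: [0.475, 0.2203, 0.2501]
eef_rot: [0.002, 0.455, 0.891, -0.006]
contact_force: [1.3, 1.7, 0.1]
width: 0.0597
```

Emit:
{"op": "carry_out", "data": {
  "targets": [
    [0, 0, 0, 80, 0, 0, 0.3],
    [0, 0, 0, 80, 0, 0, 0.3],
    [0, 0, 0, 80, 0, 0, 0.3]
  ]
}}

```text
t: 38.7
eef_pos: [0.4248, 0.2912, 0.2504]
eef_rot: [0.001, 0.451, 0.893, -0.003]
contact_force: [-1.4, 0.2, -0.5]
width: 0.0597
```

```bash
python3 -c "
from h import *
s,_=pose();print(s['t'],s['eef_pos'],s['dq'].round(3))
p,d,c=shot('top','t19')
cv2.imwrite('pics/t19z.png',cv2.resize(p[150:370,150:490,::-1],None,fx=2.3,fy=2.3,interpolation=cv2.INTER_CUBIC))
p2,d2,c2=shot('scene','s19')
for d,c in((d,c),(d2,c2)):
  W=cloud(c,d)
  for n,(x,y) in (('L',(.60,-.03)),('L2',(.47,.04)),('R',(.56,-.26)),('R2',(.50,-.23))):
    m=(np.hypot(W[...,0]-x,W[...,1]-y)<.022)&(W[...,2]>.05)&(W[...,2]<.13);print(n,np.nanmedian(W[m][:,2]).round(4),m.sum())
"
```

```text
38.7 [0.42475796 0.2911632  0.25041014] [ 0.058  0.011  0.075 -0.013  0.029  0.012  0.057]
L 0.086 195
L2 0.0859 203
R 0.0882 199
R2 0.0883 204
L 0.0874 192
L2 0.0877 99
R 0.0889 243
R2 0.0889 223
```

View pics/t19z.png

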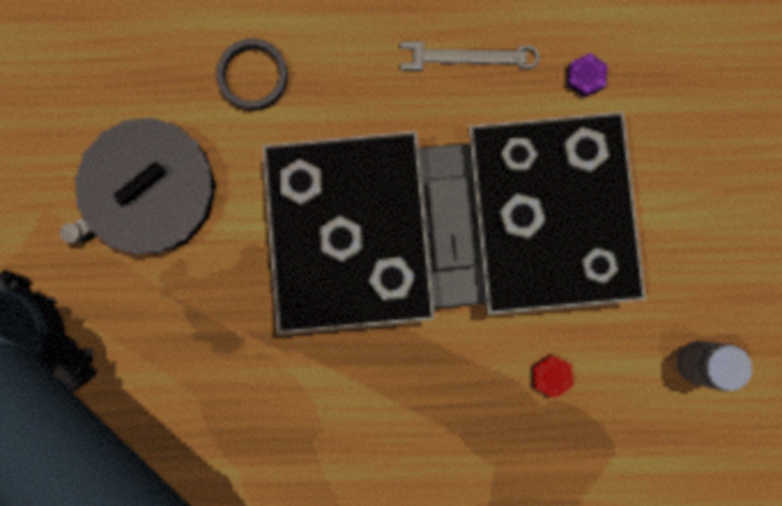

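View pics/s19.png

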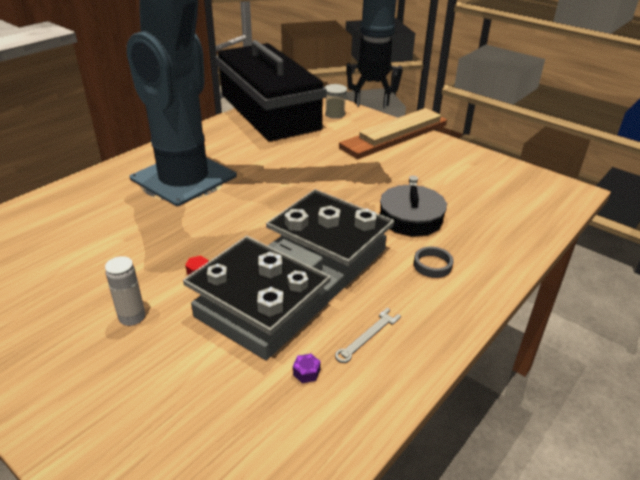

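```bash
python3 -c "
from h import *
print(bot.sign_off())"
```

```text
the job is handed in; nothing more can be done
None
```

The job is done and handed in at about 39 s on the robot's clock. The nuts are shared evenly, the caps are in the tub, and the lid is screwed home.

**What I did:**
- The tub held two large nuts, and I put both in the left pan.
- I put all three caps in the tub and moved one large nut from right to left. That leaves three large nuts on the left, against two large and two small on the right.
- I then swung the lid back over the tub and screwed it down to its stop.

**Last checks:**
- **Balance:** the pans read 86 mm and 88 mm high in the top camera, and 87.5 mm and 89 mm in the scene camera. That is level within what the cameras can resolve; one small nut of imbalance would show as about 25 mm.
- **Lid:** my first screwing-down left the lid about 5 mm (about 0.05 rad) off in swing. I gripped it again, pushed it back to its swing stop and tightened it. It then matched its starting position to about 0.2 mm and 0.4°. The torque climbed to about 1.6 Nm against the stop, so it was fully down.
- **Other things:** the spray can, the wrench, the tape roll and the red and purple look-alike nuts were not touched and look unmoved in the pictures.

I didn't notice any nut being knocked aside or the grip slackening during the run.

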